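# Load the film washer and start the wash

## Task

Get the sheet films washing: lift the cover off the film washer and lay it flat on the bench, then lift every film hanger up off its hook and hang it in the washer, one to a pair of notches, with both ends of its crossbar right down on the rims. When all the films are in, open the water valve fully, and then press the timer's green start button. Let no hanger fall, and do not disturb the other things on the bench.

Things in the scene. Friction and masses are not known exactly. Their poses are not given: they have to be found in the camera images.
- stand: fixed steel hook stand: drip tray 110 x 500 mm, above it a rail along y (front face at x = 0, top at z = 236 mm) with four dark hooks pointing along -x, towards the robot, at y = -180, -60, 60, 180 mm. Origin below the middle of the rail, at bench height. One of the four hooks can be bare
- hook1 (a point): on the axis of the hook rod at the stand's y = -180 mm, 35 mm in front of the rail, 232 mm high; all four hooks are alike. Rod 8 mm thick; its end at the stand's x = -66 mm turns up and tops out 18 mm above the axis. A loop must rise 14 mm or more to clear the tip, and can rise 43 mm before its crossbar meets the rod; then it comes off along the stand's -x
- hanger1: steel sheet-film hanger holding a dark film; absent in some runs. Origin: centre of its underside; z up, x through the film. Film frame 72 mm wide (y), 7 mm thick, up to the crossbar, which is 112 mm long (y), 8 mm thick (x), from 98 to 108 mm above the origin; the loop above it tops out at 169 mm. 120 g. Starts hanging by its loop on one of the hooks, bar parallel to the rail
- hanger2: another film hanger like hanger1; absent in some runs. Loop of every hanger: two upright sides 8 mm thick, outer faces at y = +-20 mm (28 mm apart inside), upright from 108 to 149 mm above the origin, then a 45 degree peak, inside top 160.8 mm. Grip from above, 133 mm above the origin, a finger on each outer side, fingertips kept above the crossbar
- hanger3: another film hanger like hanger1 and hanger2; absent in some runs. Origin: centre of its underside
- hanger4: another film hanger like hanger1 and hanger2; absent in some runs. Origin: centre of its underside
- washer: fixed film washer: clear narrow open tank, 210 mm long (x), 98 mm wide (y), walls 5 mm, inner floor at 6 mm, rim at z = 115 mm; origin at the centre of its underside. White saw teeth on both long rims (peaks 14.5 mm above the rim, at x = -90, -45, 0, 45, 90 mm, 45 degree flanks) form four pairs of notches
- slot1 (a point): where a hanger's origin comes to rest in a pair of notches of the washer: x = -67.5 mm, on the tank's middle line, 17 mm above the bench. The notches are 16 mm wide at the rim; the crossbar lies across the tank (along the washer's y) on both rims, the film inside the tank
- slot2 (a point): where a hanger's origin comes to rest in a pair of notches of the washer: x = -22.5 mm, on the tank's middle line, 17 mm above the bench. The notches are 16 mm wide at the rim; the crossbar lies across the tank (along the washer's y) on both rims, the film inside the tank
- slot3 (a point): where a hanger's origin comes to rest in a pair of notches of the washer: x = 22.5 mm, on the tank's middle line, 17 mm above the bench. The notches are 16 mm wide at the rim; the crossbar lies across the tank (along the washer's y) on both rims, the film inside the tank
- slot4 (a point): where a hanger's origin comes to rest in a pair of notches of the washer: x = 67.5 mm, on the tank's middle line, 17 mm above the bench. The notches are 16 mm wide at the rim; the crossbar lies across the tank (along the washer's y) on both rims, the film inside the tank
- cover: loose grey dust cover, 226 mm long (x), 112 mm wide (y), plate top 22 mm above its origin (centre of its underside); skirt 18 mm deep, about 4 mm play around the washer, on which it starts (origin 111.5 mm up, axes as the washer's). Black bar handle on top, 84 mm long (x), 14 mm wide (y), from 44 to 58 mm above the origin, open beneath. 280 g
- valve (a joint): lever of the water valve (quarter-turn ball valve) on the washer's supply pipe, rad: near 0 = closed, the red lever pointing along the washer's -x; 1.57 = fully open (stop), pointing along the washer's +y, away from the tank. Opens clockwise seen from above. It stays where it is left; takes about 1.5 N at the tip
- valve_axis (a point): the valve's upright turning axis at the lever's mid-height (145 mm above the bench), at x = -70, y = 109 mm of the washer; the brass valve body and pipe beneath reach 103 mm; the pipe runs from the tank to an upright copper riser at y = 154 mm
- valve_tip (a point): on the red lever, 85 mm from the turning axis and 5 mm short of its end; the lever is a flat bar 16 mm wide, 10 mm thick (z = 140 to 150 mm)
- timer: black bench timer, 85 x 115 x 55 mm (x, y, z), loose, about 450 g; origin at the centre of its underside; a grey dial and a green start button on top
- start (a joint): green start button of the timer, m: 0 = up, 0.006 = fully down, needs about 5 N straight down; it springs back
- start_top (a point): centre of the top of the green button (32 mm across), at y = 22 mm of the timer
- beaker: bystander: measuring beaker, 72 mm across, 110 mm tall, origin under its centre
- bottle: bystander: amber bottle, 68 mm across, 155 mm tall, origin under its centre
- tongs: bystander: orange print tongs lying flat, 180 mm long (x), 10 mm thick, origin under the middle
- sleeve_box: bystander: cardboard box 100 x 130 x 45 mm, origin under its centre
- clip_mug: bystander: white mug, 76 mm across, 90 mm tall, origin under its centre

How it is judged:
By the outcome, as a careful person would: the job done as asked, in the order asked, and still so for the second after the job is handed in, with the robot touching nothing.
Of hanger1, hanger2, hanger3, hanger4 only 3 to 4 are there at a start; the rules pass over those that are not, and their reading is None.
At some moment in a run one of cover, timer may be knocked a few centimetres aside while the robot is not near it.
It also fails if it takes over 210 s, if anything falls off the work surface, if the arm or the gripper's body presses on something with over 40 N, if the wrist force passes 120 N, or if a joint passes its speed limit or range.

## Robot

A 6-joint arm with a two-finger parallel gripper is mounted at the origin on the work surface. World frame = base frame: x ahead of the robot, y to its left, z up, the work surface at z = 0. Lengths are in m, angles in degrees, forces in N, time in s.
With the tool pointing down it reaches from about 0.4 to 0.825 m from the base axis. Payload 7 kg.
Tool frame: the origin (TCP) lies on the centre line of the jaws, within the pads' length; the fingertips stand 8 mm ahead of it and the grasp point (between the pads) lies 11 mm behind it; z points along the fingers, y is the line along which they close (so a half turn about z gives the same grasp; the last joint's range is limited). The gripper opens to 88 mm and grips with 3 to 60 N. Pads are 19 mm wide; open, the fingers measure 130 mm over their backs; the gripper's body (78 mm by 193 mm) begins 47 mm behind the grasp point.
Start: joints at [89.731, 20.546, 0.682, 0, -70.136, -16.507], TCP at [0.195, 0.646, 0.235] pointing down, gripper open.
Joint ranges: [-176.03, 176.03], [-82.01, 121.73], [-58.28, 71.71], [-173.87, 95.51], [-174.79, -0.11], [-173.66, 173.66]. Speed limits (degrees/s): [136.94, 136.94, 172.46, 180, 180, 180].

## Interface

Orientations are given as [roll, pitch, yaw] about the fixed x, y, z axes, in that order (R = Rz(yaw) Ry(pitch) Rx(roll)).
In Python, from plant import ctrl, vision gives the robot as it stands. The module is installed in compiled form; this text tells all that it offers.
- The arm moves only by the tool move_arm, never from a script. Its argument "moves" is one flat list of numbers, 7 for each row, row after row: the finger opening in cm, from 0 to 8.76, then the shift along the tool's x, y, z in cm, then the turn, a rotation vector about the tool's x, y, z in rad. A call has 1 to 8 rows; each row shifts and turns the commanded pose from where the row before left it, along the tool's axes as they then stand; what a row does not reach is not made up. A row lasts 1/10 s, in which the tool goes at most 50 mm and 8.59 degrees, less where a joint would pass 70% of its speed; a pose out of reach is approached as far as the arm can. A call with a gripper value outside its range is refused whole. The fingers move at their own pace and stop on an object; the grip force is fixed at half the most. Time passes only in rows, so rows that do not move let the fingers close. It gives the time, the measured TCP pose, the force, the opening and the grip force at its end, in the units of the state.
- ctrl.get_obs(): the state, without advancing time (a new reading comes with each control period).
- vision.snapshot(name): name is "side" or "top" or "wrist"; returns (picture, depth): 480x640x3 uint8, red, green, blue; 480x640 float32, m along the optical axis (not along the pixel's ray), 0 where there is no reading.
- vision.camera_model(name): a dict with "vertical_fov" (degrees; the focal length in pixels is half the picture's height over the tangent of half this angle, whatever the lens; pixels are square), "cx", "cy" (the principal point, pixels), "D" ([k1, k2, p1, p2, k3] as OpenCV has them; the pictures are not rectified), "cam_to_world" (4x4, takes a point from camera to world coordinates). Camera axes: x right, y down, z forward; pixel columns grow to the right and rows downward; lengths in m; the calibration is good to about 2 mm. A picture is of the moment at which its call begins: read the wrist's pose just before it. camera_model takes no time and is no camera call; for the wrist camera it gives the pose at the moment of the call.
- ctrl.close_job(): hands the job in; it is judged then, once.
The state is a dict: "clock": time; "joint_pos": joint angles; "qvel": joint speeds; "tau": joint torques, N m; "tool_pos": TCP position; "orientation": TCP orientation; "force": force on the tool from outside, world axes, zero at the start; "moment": the same for the moment, N m; "opening": finger opening in m; "gripper_force": force on a finger pad.
Only numpy, scipy, OpenCV 4.12 (cv2) and the standard library are available. Lean on these libraries where they do the work, as an engineer would, in place of code of your own. Each camera call takes 0.05 s, during which the arm holds its last target. There are 200 camera calls.

## Working session

There is one attempt and no reset: what is moved stays moved. The work goes in short steps, Python scripts to look and compute and a tool call to move; the robot and the scene stay as the last step left them, time stands still between calls to the robot, and variables do not carry over. Pictures are saved under pics/ and viewed, at most 14 in all, crops included, and the job is handed in when it is done.

Besides the shell and the picture viewer there is one more tool, called after "Request:" as name(argument=value, ...) on one line, values as JSON. move_arm: Moves the arm, as the interface text tells. Its arguments: {"type":"object","properties":{"moves":{"type":"array"}},"required":["moves"]}

```bash
mkdir -p pics; cat > h.py <<'E'
import numpy as np, cv2
from plant import ctrl, vision
def snap(n,save=None):
    m=vision.camera_model(n); p,d=vision.snapshot(n)
    if save: cv2.imwrite('pics/'+save+'.png',p[:,:,::-1])
    np.savez('pics/last_%s.npz'%n,p=p,d=d,T=m['cam_to_world'])
    return p,d,m
def KD(m):
    f=240/np.tan(np.radians(m['vertical_fov'])/2)
    return np.array([[f,0,m['cx']],[0,f,m['cy']],[0,0,1]]),np.array(m['D'],float)
def rays(m,px):
    K,D=KD(m); u=cv2.undistortPoints(np.array(px,float).reshape(-1,1,2),K,D).reshape(-1,2)
    T=np.array(m['cam_to_world']); return T[:3,3],np.c_[u,np.ones(len(u))]@T[:3,:3].T
def onz(m,px,z):
    o,r=rays(m,px); return o+r*((z-o[2])/r[:,2])[:,None]
def cloud(m,d):
    v,u=np.mgrid[:480,:640]; o,r=rays(m,np.c_[u.ravel(),v.ravel()])
    P=o+r*d.ravel()[:,None]; P[d.ravel()<=0]=np.nan
    return P.reshape(480,640,3)
def proj(m,P):
    K,D=KD(m); T=np.linalg.inv(np.array(m['cam_to_world']))
    return cv2.projectPoints(np.array(P,float).reshape(-1,3),cv2.Rodrigues(T[:3,:3])[0],T[:3,3],K,D)[0].reshape(-1,2)
E
python3 - <<'E'
from h import *
print(ctrl.get_obs())
for n in ('top','side'):
    p,d,m=snap(n,n+'0'); print(n,np.round(m['cam_to_world'],3).tolist(),m['vertical_fov'],m['D'],(d>0).mean())
E
```

```text
{'clock': 0.0, 'joint_pos': array([ 8.97308238e+01,  2.05935543e+01,  6.34440602e-01, -2.22126083e-02,
       -7.01370878e+01, -1.65061174e+01]), 'qvel': array([-0.0548231 , -0.05772567,  0.05255036, -0.11035339,  0.07030891,
       -0.03229483]), 'tau': array([ 1.24740716e-03, -5.82712591e+01,  2.93045032e+01,  6.99658424e+00,
        6.97313400e-03, -1.45112463e-04]), 'tool_pos': array([0.1947012 , 0.64580486, 0.23359726]), 'orientation': array([ 1.79901830e+02, -7.31490187e-03, -1.67828521e+01]), 'force': array([ 0.2778919 , -0.14653374,  0.26062165]), 'moment': array([0.04935519, 0.00519656, 0.02612259]), 'gripper_force': 0.0, 'opening': 0.08787855982037313}
top [[-0.015, -0.998, 0.057, 0.419], [-1.0, 0.016, 0.004, 0.02], [-0.005, -0.057, -0.998, 1.659], [0.0, 0.0, 0.0, 1.0]] 46.06104244610997 [-0.10517723  0.          0.          0.          0.        ] 0.9960481770833334
side [[0.992, -0.088, 0.092, 0.425], [-0.127, -0.635, 0.762, -0.723], [-0.008, -0.768, -0.641, 0.782], [0.0, 0.0, 0.0, 1.0]] 57.3548763780617 [-0.08945256  0.          0.          0.          0.        ] 0.9960384114583334
```

View pics/top0.png

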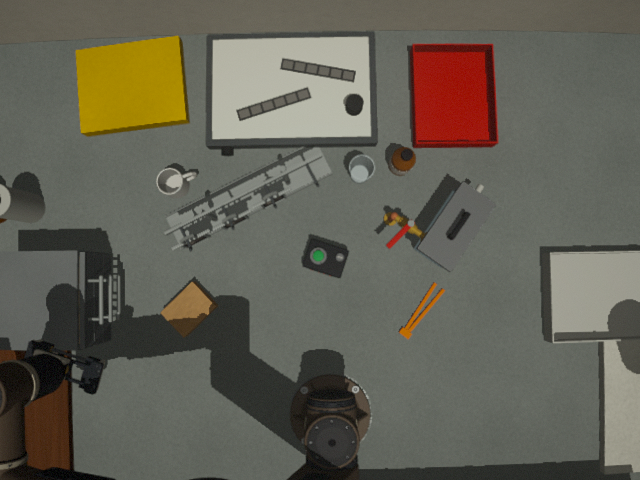

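View pics/side0.png

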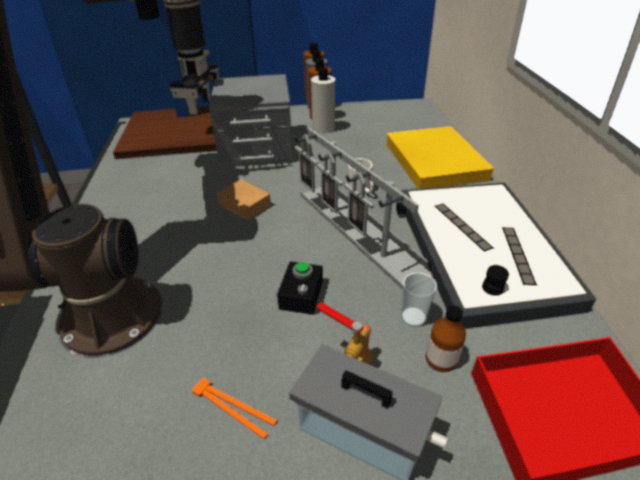

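Top: cover/handle near (458,224), red lever (400,236), timer green (318,256), and the stand from (170,230) to (325,165). Side: hangers on three hooks, and the hook nearest the beaker looks bare.

```bash
python3 - <<'E'
from h import *
m=vision.camera_model('top'); z=np.load('pics/last_top.npz'); p,d=z['p'],z['d']; C=cloud(m,d)
hsv=cv2.cvtColor(p,cv2.COLOR_RGB2HSV)
v,u=np.mgrid[:480,:640]
def rect(mask,name):
    P=C[mask]; r=cv2.minAreaRect(P[:,:2].astype(np.float32)); print(name,mask.sum(),np.round(r[0],4),np.round(r[1],4),round(r[2],1),'z',np.round(np.nanpercentile(P[:,2],[5,50,95]),3))
roi=lambda a,b,c,e:(u>a)&(u<b)&(v>c)&(v<e)
Z=C[:,:,2]
rect(roi(405,500,165,280)&(Z>.125)&(Z<.142)&(hsv[:,:,1]<60),'cover')
rect(roi(435,475,200,250)&(Z>.155)&(Z<.185),'handle')
red=roi(370,430,205,260)&((hsv[:,:,0]<6)|(hsv[:,:,0]>174))&(hsv[:,:,1]>180)&(hsv[:,:,2]>90)
rect(red,'red')
ys,xs=np.where(red); 
px=np.c_[xs,ys]; Q=onz(m,px,.15); r=cv2.minAreaRect(Q[:,:2].astype(np.float32)); print('red onz',cv2.boxPoints(r).round(3).tolist())
g=roi(295,345,235,280)&(hsv[:,:,0]>40)&(hsv[:,:,0]<80)&(hsv[:,:,1]>120); rect(g,'green')
rect(roi(290,360,230,285)&(Z>.045)&(Z<.07),'timer')
rail=roi(150,340,140,255)&(Z>.226)&(Z<.245); rect(rail,'rail')
tray=roi(150,340,140,255)&(Z>.003)&(Z<.03)&(hsv[:,:,2]>120); rect(tray,'tray')
for n,a in (('beaker',(343,380,148,190)),('bottle',(385,422,140,180)),('mug',(150,200,160,200)),('box',(155,225,270,340)),('tongs',(390,450,275,345))):
    rect(roi(*a)&(Z>(.02 if n!='tongs' else .006)),n)
big=cv2.resize(p[135:265,150:345],None,fx=4,fy=4,interpolation=cv2.INTER_CUBIC)
cv2.imwrite('pics/stand0.png',big[:,:,::-1])
z=np.load('pics/last_side.npz')
cv2.imwrite('pics/stand1.png',cv2.resize(z['p'][115:305,280:445],None,fx=3.1,fy=3.1,interpolation=cv2.INTER_CUBIC)[:,:,::-1])
E
```

```text
cover 3120 [ 0.5329 -0.3523] [0.1139 0.227 ] 53.9 z [0.128 0.133 0.139]
handle 166 [ 0.5334 -0.3512] [0.0161 0.0826] 53.1 z [0.161 0.168 0.174]
red 143 [ 0.5068 -0.1873] [0.0138 0.0781] 43.6 z [0.144 0.15  0.156]
red onz [[0.4749999940395355, -0.16300000250339508], [0.5289999842643738, -0.2199999988079071], [0.5389999747276306, -0.210999995470047], [0.48399999737739563, -0.15399999916553497]]
green 90 [0.4603 0.0279] [0.0277 0.0258] 43.9 z [0.072 0.077 0.082]
timer 1064 [0.4535 0.0077] [0.1144 0.0857] 70.6 z [0.049 0.055 0.066]
rail 1061 [0.5954 0.2064] [0.0868 0.4461] 25.2 z [0.228 0.235 0.241]
tray 1756 [0.6932 0.259 ] [0.2327 0.5165] 22.5 z [0.003 0.007 0.013]
beaker 352 [ 0.7015 -0.0976] [0.0706 0.0683] 47.2 z [0.027 0.081 0.113]
bottle 622 [ 0.7454 -0.2261] [0.0675 0.1114] 62.8 z [0.034 0.105 0.157]
mug 542 [0.6868 0.4366] [0.0769 0.101 ] 52.1 z [0.023 0.066 0.093]
box 1637 [0.3119 0.4034] [0.1018 0.1327] 43.9 z [0.038 0.045 0.051]
tongs 605 [ 0.2975 -0.2681] [0.1715 0.1988] 88.7 z [0.006 0.008 0.014]
```

View pics/stand0.png

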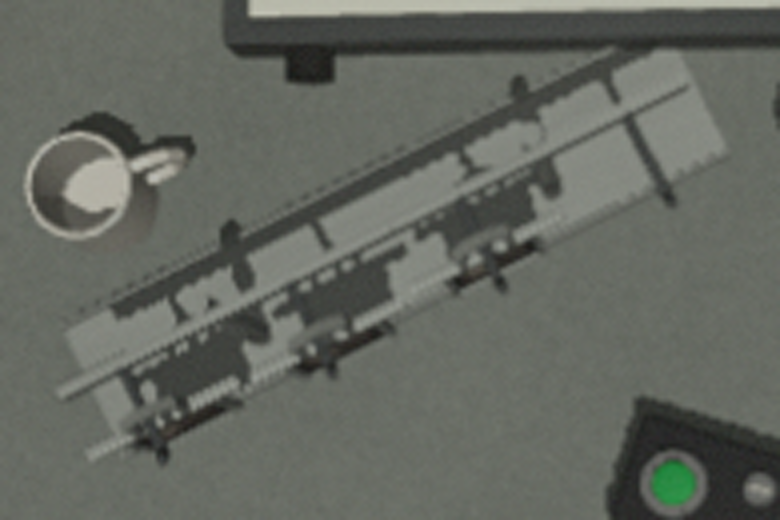

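View pics/stand1.png

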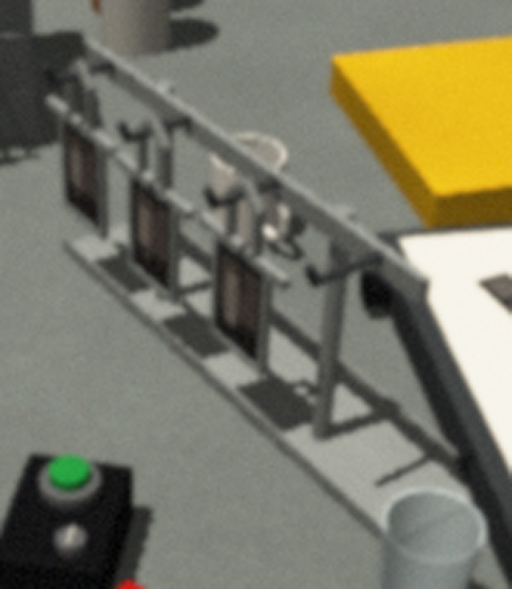

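Stand crops: three hangers, hook tips at crop (160,455), (330,370), (500,285); the fourth hook (668,200), beaker side, is bare. I'll work out the axes and the first move.

```bash
cat >> h.py <<'E'
def goto(x,y,z,yaw,o=None,step=4.5,rot=7.5,start=None):
    """print tool-frame rows from the present (or given) pose to a tool-down pose"""
    o=o or ctrl.get_obs(); from scipy.spatial.transform import Rotation as R
    R0=R.from_euler('xyz',o['orientation'],degrees=True); p0=np.array(o['tool_pos'])
    if start is not None: p0=np.array(start[:3]); R0=R.from_euler('xyz',[180,0,start[3]],degrees=True)
    R1=R.from_euler('xyz',[180,0,yaw],degrees=True); dp=np.array([x,y,z])-p0
    rv=(R0.inv()*R1).as_rotvec()
    n=max(1,int(np.ceil(max(np.linalg.norm(dp)*100/step,np.degrees(np.linalg.norm(rv))/rot))))
    print('n',n,'dp',dp.round(4),'yaw',round(float(o['orientation'][2]),1))
    for k in range(n):
        Rk=R0*R.from_rotvec(rv*k/n); print(np.r_[Rk.inv().apply(dp/n)*100,rv/n].round(3).tolist())
E
python3 - <<'E'
from h import *
m=vision.camera_model('top')
t=np.array([[160,455],[330,370],[500,285],[668,200]])/4+[150-.375,135-.375]
T=onz(m,t,.25); print('tips',T.round(4).tolist(), np.linalg.norm(np.diff(T,axis=0),axis=1).round(3))
r=np.array([[60,392],[690,85]])/4+[150-.375,135-.375]
Q=onz(m,r,.236); print('rail',Q.round(4).tolist(),np.degrees(np.arctan2(*(Q[1]-Q[0])[[1,0]])),np.linalg.norm(Q[1]-Q[0]))
z=np.load('pics/last_top.npz'); p=z['p']; hsv=cv2.cvtColor(p,cv2.COLOR_RGB2HSV)
d=z['d'];C=cloud(m,d);Z=C[:,:,2]; v,u=np.mgrid[:480,:640]
for n,k in (('cover',(u>405)&(u<500)&(v>165)&(v<280)&(Z>.125)&(Z<.142)&(hsv[:,:,1]<60)),('handle',(u>435)&(u<475)&(v>200)&(v<250)&(Z>.155)&(Z<.185))):
    P=C[k]; c=P.mean(0); w,V=np.linalg.eigh(np.cov((P-c)[:,:2].T)); print(n,c.round(4),V[:,1],np.degrees(np.arctan2(V[1,1],V[0,1])),w)
    ys,xs=np.where(k); Q=onz(m,np.c_[xs,ys],.1335 if n=='cover' else .1695); b=cv2.minAreaRect(Q[:,:2].astype(np.float32)); print(b,cv2.boxPoints(b).round(3).tolist())
    b=cv2.minAreaRect(np.c_[xs,ys].astype(np.float32)); print(cv2.boxPoints(b).round().tolist())
goto(.195,.646,.36,-17)
goto(.46,.25,.36,-17,start=(.195,.646,.36,-17))
E
```

```text
tips [[0.4779, 0.3489, 0.25], [0.5296, 0.2409, 0.25], [0.5814, 0.1334, 0.25], [0.6334, 0.0271, 0.25]] [0.12  0.119 0.118]
rail [[0.5196, 0.4166, 0.236], [0.7094, 0.012, 0.236]] -64.86727079083096 0.4468761536544514
cover [ 0.5319 -0.3506  0.1334] [-0.80478634  0.59356461] 143.58962602077153 [0.00111078 0.00446059]
((0.532440185546875, -0.3516685366630554), (0.1144162118434906, 0.22664424777030945), 53.81782531738281) [[0.40700000524520874, -0.3310000002384186], [0.5899999737739563, -0.4650000035762787], [0.6579999923706055, -0.3720000088214874], [0.4749999940395355, -0.23899999260902405]]
[[416.0, 248.0], [462.0, 180.0], [497.0, 204.0], [450.0, 272.0]]
handle [ 0.533  -0.3509  0.1682] [-0.79826533  0.60230595] 142.9647713780061 [1.73692685e-05 5.90123659e-04]
((0.5327782034873962, -0.3502632677555084), (0.01667991280555725, 0.082453653216362), 53.89205551147461) [[0.4950000047683716, -0.3330000042915344], [0.5609999895095825, -0.38100001215934753], [0.5709999799728394, -0.36800000071525574], [0.5040000081062317, -0.3190000057220459]]
[[448.0, 236.0], [465.0, 210.0], [470.0, 214.0], [453.0, 239.0]]
n 3 dp [3.000e-04 1.000e-04 1.263e-01] yaw -16.8
[0.008, -0.0, -4.21, 0.0, -0.0, 0.001]
[0.008, -0.002, -4.21, 0.0, -0.0, 0.001]
[0.008, -0.004, -4.21, 0.0, -0.0, 0.001]
n 11 dp [ 0.265 -0.396  0.   ] yaw -16.8
[3.356, 2.738, 0.0, 0.0, 0.0, 0.0]
[3.356, 2.738, 0.0, 0.0, 0.0, 0.0]
[3.356, 2.738, 0.0, 0.0, 0.0, 0.0]
[3.356, 2.738, 0.0, 0.0, 0.0, 0.0]
[3.356, 2.738, 0.0, 0.0, 0.0, 0.0]
[3.356, 2.738, 0.0, 0.0, 0.0, 0.0]
[3.356, 2.738, 0.0, 0.0, 0.0, 0.0]
[3.356, 2.738, 0.0, 0.0, 0.0, 0.0]
[3.356, 2.738, 0.0, 0.0, 0.0, 0.0]
[3.356, 2.738, 0.0, 0.0, 0.0, 0.0]
[3.356, 2.738, 0.0, 0.0, 0.0, 0.0]
```

Request:
move_arm(moves=[8.7, 0, 0, -4.5, 0, 0, 0, 8.7, 0, 0, -4.5, 0, 0, 0, 8.7, 0, 0, -4.0, 0, 0, 0, 8.7, 3.35, 2.75, 0, 0, 0, 0, 8.7, 3.35, 2.75, 0, 0, 0, 0, 8.7, 3.35, 2.75, 0, 0, 0, 0, 8.7, 3.35, 2.75, 0, 0, 0, 0, 8.7, 3.35, 2.75, 0, 0, 0, 0])

```text
clock: 0.9
tool_pos: [0.3161, 0.4645, 0.3643]
orientation: [180.0, 0.0, -16.8]
force: [0.6, 0.9, 0.1]
opening: 0.0869
gripper_force: 0.0
```

Request:
move_arm(moves=[8.7, 3.35, 2.75, 0, 0, 0, 0, 8.7, 3.35, 2.75, 0, 0, 0, 0, 8.7, 3.35, 2.75, 0, 0, 0, 0, 8.7, 3.35, 2.75, 0, 0, 0, 0, 8.7, 3.35, 2.75, 0, 0, 0, 0, 8.7, 3.35, 2.75, 0, 0, 0, 0])

```text
clock: 1.5
tool_pos: [0.4608, 0.2486, 0.3645]
orientation: [180.0, 0.0, -16.8]
force: [1.2, 0.8, 0.5]
opening: 0.0871
gripper_force: 0.0
```

```bash
python3 - <<'E'
from h import *
print(ctrl.get_obs()['joint_pos'].round(1))
goto(.533,-.351,.34,-36.5,step=4.3)
E
```

```text
[ 49.8   2.7  -5.4  -0.  -81.9  23.4]
n 15 dp [ 0.0722 -0.5996 -0.0245] yaw -16.8
[1.614, 3.688, 0.163, 0.0, 0.0, 0.023]
[1.698, 3.65, 0.163, 0.0, 0.0, 0.023]
[1.781, 3.61, 0.163, 0.0, 0.0, 0.023]
[1.864, 3.569, 0.163, 0.0, 0.0, 0.023]
[1.945, 3.525, 0.163, 0.0, 0.0, 0.023]
[2.026, 3.479, 0.163, 0.0, 0.0, 0.023]
[2.105, 3.432, 0.163, 0.0, 0.0, 0.023]
[2.183, 3.383, 0.163, 0.0, 0.0, 0.023]
[2.26, 3.332, 0.163, 0.0, 0.0, 0.023]
[2.336, 3.279, 0.163, 0.0, 0.0, 0.023]
[2.411, 3.224, 0.163, 0.0, 0.0, 0.023]
[2.484, 3.168, 0.163, 0.0, 0.0, 0.023]
[2.556, 3.11, 0.163, 0.0, 0.0, 0.023]
[2.627, 3.051, 0.163, 0.0, 0.0, 0.023]
[2.696, 2.989, 0.163, 0.0, 0.0, 0.023]
```

Request:
move_arm(moves=[8.7, 1.6, 3.7, 0.15, 0, 0, 0.023, 8.7, 1.7, 3.65, 0.15, 0, 0, 0.023, 8.7, 1.8, 3.6, 0.15, 0, 0, 0.023, 8.7, 1.85, 3.55, 0.15, 0, 0, 0.023, 8.7, 1.95, 3.5, 0.15, 0, 0, 0.023, 8.7, 2.05, 3.5, 0.15, 0, 0, 0.023, 8.7, 2.1, 3.45, 0.15, 0, 0, 0.023, 8.7, 2.2, 3.4, 0.15, 0, 0, 0.023])

```text
clock: 2.3
tool_pos: [0.4986, -0.0714, 0.3524]
orientation: [-180.0, 0.0, -27.4]
force: [1.9, 0.7, -0.3]
opening: 0.0869
gripper_force: 0.0
```

Request:
move_arm(moves=[8.7, 2.25, 3.35, 0.15, 0, 0, 0.023, 8.7, 2.35, 3.3, 0.15, 0, 0, 0.023, 8.7, 2.4, 3.2, 0.15, 0, 0, 0.023, 8.7, 2.5, 3.15, 0.15, 0, 0, 0.023, 8.7, 2.55, 3.1, 0.15, 0, 0, 0.023, 8.7, 2.65, 3.05, 0.15, 0, 0, 0.023, 8.7, 2.7, 3.0, 0.15, 0, 0, 0.023])

```text
clock: 3.0
tool_pos: [0.5326, -0.3513, 0.3415]
orientation: [180.0, 0.0, -36.6]
force: [1.0, 0.3, -0.2]
opening: 0.0871
gripper_force: 0.0
```

```bash
python3 - <<'E'
from h import *
o=ctrl.get_obs()
p,d,m=snap('wrist','w1'); C=cloud(m,d);Z=C[:,:,2]
print(np.linalg.inv([[1,0,0,0],[0,1,0,0],[0,0,1,0],[0,0,0,1]])[0,0], np.round(m['cam_to_world'],3).tolist(), m['vertical_fov'])
for n,lo,hi,zz in (('cover',.125,.142,.1335),('handle',.16,.18,.1695)):
    k=((Z>lo)&(Z<hi)&(abs(C[:,:,0]-.533)<.16)&(abs(C[:,:,1]+.351)<.14)).astype(np.uint8); 
    N,L,S,_=cv2.connectedComponentsWithStats(k); i=1+S[1:,4].argmax(); ys,xs=np.where(L==i)
    Q=onz(m,np.c_[xs,ys],zz); print(n,len(xs),S[i],cv2.minAreaRect(Q[:,:2].astype(np.float32)))
print(o['tool_pos'],o['orientation'])
goto(.533,-.351,.1625+.011-.011,-36.3)
E
```

```text
1.0 [[-0.597, -0.774, -0.211, 0.59], [-0.803, 0.575, 0.159, -0.394], [-0.002, 0.264, -0.964, 0.492], [0.0, 0.0, 0.0, 1.0]] 66.66589514597524
cover 23312 [  259    86   122   221 23312] ((0.5367853045463562, -0.35424041748046875), (0.11192365735769272, 0.22066038846969604), 54.06228256225586)
handle 1382 [ 313  168   16   91 1382] ((0.5354740023612976, -0.3530195653438568), (0.013423716649413109, 0.08266739547252655), 53.69196701049805)
[ 0.53257909 -0.35133845  0.34153026] [ 1.79999287e+02  4.17735811e-02 -3.65983077e+01]
n 4 dp [ 0.0004  0.0049 -0.1774] yaw -36.8
[-0.056, -0.116, 4.436, 0.001, 0.001, -0.002]
[-0.058, -0.113, 4.436, 0.001, 0.001, -0.002]
[-0.06, -0.111, 4.436, 0.001, 0.001, -0.002]
[-0.062, -0.108, 4.436, 0.001, 0.001, -0.002]
```

View pics/w1.png

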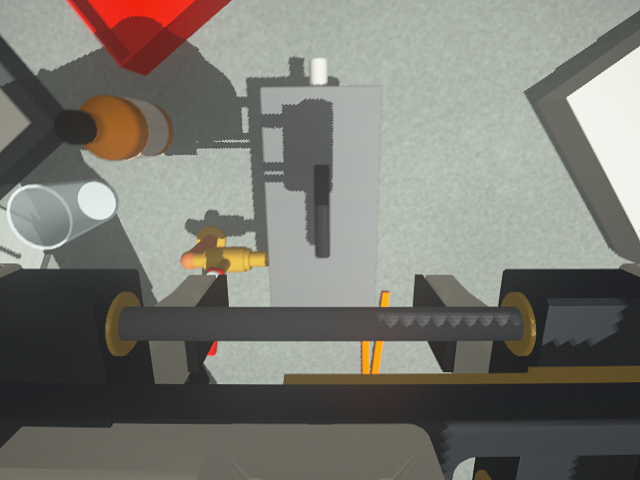

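Wrist view: handle is whole at (322,210), lying along the cover. Brass valve is at (230,260); the wrist and top measurements agree.

Request:
move_arm(moves=[8.7, -0.03, -0.1, 4.7, 0, 0, 0, 8.7, -0.03, -0.1, 4.7, 0, 0, 0, 8.7, -0.03, -0.1, 4.7, 0, 0, 0.005, 8.7, -0.03, -0.1, 4.6, 0, 0, 0, 8.7, 0, 0, 0, 0, 0, 0])

```text
clock: 3.55
tool_pos: [0.53, -0.3438, 0.1481]
orientation: [179.8, 0.7, -36.9]
force: [-0.6, -0.2, 0.5]
opening: 0.087
gripper_force: 0.0
```

Request:
move_arm(moves=[0, 0, 0, 0, 0, 0, 0, 0, 0, 0, 0, 0, 0, 0, 0, 0, 0, 0, 0, 0, 0, 0, 0, 0, 0, 0, 0, 0, 0, 0, 0, 0, 0, 0, 0])

```text
clock: 4.05
tool_pos: [0.5346, -0.346, 0.1563]
orientation: [-180.0, -0.1, -36.8]
force: [-0.5, 0.1, -1.0]
opening: 0.0526
gripper_force: 0.0
```

Request:
move_arm(moves=[4, 0.3, 0.5, 0.4, 0, 0, 0.009, 4, 0, 0, 0, 0, 0, 0, 4, 0, 0, 0, 0, 0, 0, 4, 0, 0, 0, 0, 0, 0])

```text
clock: 4.45
tool_pos: [0.5335, -0.3517, 0.1509]
orientation: [180.0, 0.0, -37.4]
force: [-0.0, 0.9, 0.9]
opening: 0.0398
gripper_force: 0.0
```

Request:
move_arm(moves=[0, 0, 0, 0, 0, 0, 0, 0, 0, 0, 0, 0, 0, 0, 0, 0, 0, 0, 0, 0, 0, 0, 0, 0, 0, 0, 0, 0, 0, 0, 0, 0, 0, 0, 0])

```text
clock: 4.95
tool_pos: [0.5336, -0.3516, 0.1511]
orientation: [180.0, 0.0, -37.3]
force: [0.2, 1.3, 0.3]
opening: 0.0139
gripper_force: 29.9
```

Request:
move_arm(moves=[0, 0, 0, -2, 0, 0, 0, 0, 0, 0, -2, 0, 0, 0, 0, 0, 0, -3, 0, 0, 0, 0, 0, 0, -3, 0, 0, 0])

```text
clock: 5.35
tool_pos: [0.533, -0.3512, 0.251]
orientation: [180.0, 0.1, -37.4]
force: [0.3, -0.9, -3.0]
opening: 0.0136
gripper_force: 29.9
```

```bash
python3 - <<'E'
from h import *
goto(.43,-.53,.25,0,step=3)
E
```

```text
n 7 dp [-0.103  -0.1788 -0.001 ] yaw -37.4
[0.381, 2.923, 0.014, -0.0, 0.0, -0.093]
[0.107, 2.946, 0.014, -0.0, 0.0, -0.093]
[-0.167, 2.943, 0.014, -0.0, 0.0, -0.093]
[-0.44, 2.915, 0.014, -0.0, 0.0, -0.093]
[-0.709, 2.861, 0.014, -0.0, 0.0, -0.093]
[-0.972, 2.783, 0.014, -0.0, 0.0, -0.093]
[-1.227, 2.68, 0.014, -0.0, 0.0, -0.093]
```

Request:
move_arm(moves=[0, 0.4, 2.9, 0, 0, 0, -0.093, 0, 0.1, 2.95, 0, 0, 0, -0.093, 0, -0.15, 2.95, 0, 0, 0, -0.093, 0, -0.45, 2.9, 0, 0, 0, -0.093, 0, -0.7, 2.85, 0, 0, 0, -0.093, 0, -0.95, 2.8, 0, 0, 0, -0.093, 0, -1.25, 2.7, 0, 0, 0, -0.093, 0, 0, 0, 0, 0, 0, 0])

```text
clock: 6.15
tool_pos: [0.4286, -0.5328, 0.2497]
orientation: [-179.9, 0.1, -0.1]
force: [0.4, -0.3, -3.1]
opening: 0.0133
gripper_force: 29.9
```

Request:
move_arm(moves=[0, 0, 0, 4, 0, 0, 0, 0, 0, 0, 4, 0, 0, 0, 0, 0, 0, 4, 0, 0, 0, 0, 0, 0, 4, 0, 0, 0, 0, 0, 0, 2, 0, 0, 0, 0, 0, 0, 1.5, 0, 0, 0, 0, 0, 0, 0.8, 0, 0, 0, 0, 0, 0, 0, 0, 0, 0])

```text
clock: 6.95
tool_pos: [0.4309, -0.5302, 0.0474]
orientation: [-180.0, 0.1, -0.1]
force: [0.1, -0.0, -2.9]
opening: 0.0137
gripper_force: 29.9
```

Request:
move_arm(moves=[0, 0, 0, 0, 0, 0, 0, 0, 0, 0, 0, 0, 0, 0])

```text
clock: 7.15
tool_pos: [0.4317, -0.5312, 0.0496]
orientation: [179.9, -0.1, -0.0]
force: [0.3, -0.8, -2.7]
opening: 0.0138
gripper_force: 29.9
```

Request:
move_arm(moves=[0, 0, 0, 0.4, 0, 0, 0, 0, 0, 0, 0.4, 0, 0, 0, 0, 0, 0, 0.2, 0, 0, 0, 0, 0, 0, 0, 0, 0, 0])

```text
clock: 7.55
tool_pos: [0.4311, -0.5308, 0.0398]
orientation: [179.9, -0.0, -0.0]
force: [-1.8, 4.4, 9.1]
opening: 0.0137
gripper_force: 29.9
```

Contact with the bench. I'll release, rise, and head back towards the hangers.

Request:
move_arm(moves=[3, 0, 0, 0, 0, 0, 0, 5, 0, 0, 0, 0, 0, 0, 5, 0, 0, 0, 0, 0, 0, 5, 0, 0, 0, 0, 0, 0, 5, 0, 0, -3, 0, 0, 0, 5, 0, 0, -4.5, 0, 0, 0, 5, 0, 0, -4.5, 0, 0, 0, 5, 0, 0, -4.5, 0, 0, 0])

```text
clock: 8.35
tool_pos: [0.4307, -0.5305, 0.2046]
orientation: [-180.0, 0.0, -0.0]
force: [0.7, -1.0, 0.4]
opening: 0.0499
gripper_force: 0.0
```

Request:
move_arm(moves=[5, 0, 0, -4.5, 0, 0, 0, 5, 0, 0, -4.5, 0, 0, 0, 5, 0, 0, -3.5, 0, 0, 0, 5, 0, 0, 0, 0, 0, 0])

```text
clock: 8.75
tool_pos: [0.432, -0.5323, 0.3348]
orientation: [179.6, -0.4, -0.0]
force: [0.4, 0.2, -0.4]
opening: 0.0497
gripper_force: 0.0
```

```bash
python3 - <<'E'
from h import *
o=ctrl.get_obs(); print(o['tool_pos'],o['joint_pos'].round(1))
goto(.50,-.18,.36,-36,step=4.4)
p,d,m=snap('top','top1')
C=cloud(m,d);Z=C[:,:,2]
# washer teeth: white-ish points near z .115-.13
hsv=cv2.cvtColor(p,cv2.COLOR_RGB2HSV)
k=(Z>.10)&(Z<.14)&(abs(C[:,:,0]-.533)<.15)&(abs(C[:,:,1]+.351)<.14)&(hsv[:,:,1]<60)
# restrict to washer frame
a=np.radians(-36.3);ex=np.array([np.cos(a),np.sin(a)]);ey=np.array([-ex[1],ex[0]])
q=C[:,:,:2]-[.5335,-.352]; X=q@ex;Y=q@ey
k&=(abs(X)<.125)&(abs(Y)<.065)
ys,xs=np.where(k);Q=onz(m,np.c_[xs,ys],.12);print(k.sum(),cv2.minAreaRect(Q[:,:2].astype(np.float32)))
cv2.imwrite('pics/washer.png',cv2.resize(p[160:290,370:530],None,fx=4,fy=4,interpolation=cv2.INTER_CUBIC)[:,:,::-1])
E
```

```text
[ 0.4320377  -0.53234671  0.33484551] [-3.460e+01  1.890e+01  1.110e+01  1.000e-01 -8.160e+01  1.246e+02]
n 9 dp [0.068  0.3523 0.0252] yaw -0.0
[0.755, -3.913, -0.302, 0.001, -0.001, 0.07]
[0.48, -3.957, -0.301, 0.001, -0.001, 0.07]
[0.203, -3.981, -0.299, 0.001, -0.001, 0.07]
[-0.075, -3.985, -0.297, 0.001, -0.001, 0.07]
[-0.353, -3.97, -0.295, 0.001, -0.001, 0.07]
[-0.629, -3.936, -0.292, 0.001, -0.001, 0.07]
[-0.902, -3.883, -0.289, 0.001, -0.001, 0.07]
[-1.171, -3.811, -0.286, 0.001, -0.001, 0.07]
[-1.434, -3.72, -0.283, 0.001, -0.001, 0.07]
732 ((0.5409825444221497, -0.3546484410762787), (0.10664451867341995, 0.22888146340847015), 54.53862380981445)
```

View pics/washer.png

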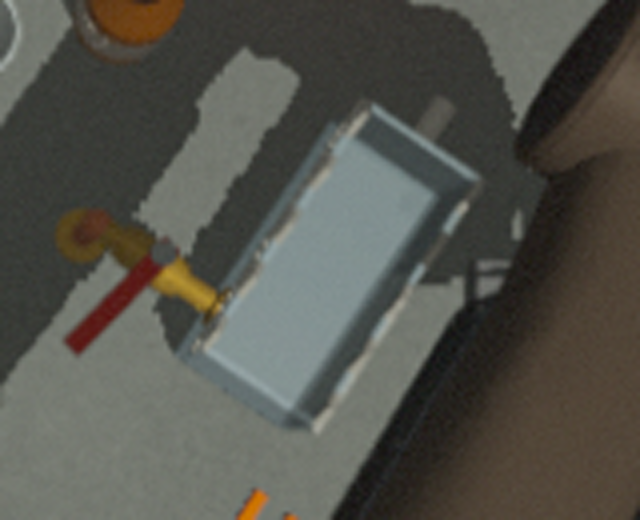

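The crop shows the tank open, with white teeth along both rims from (205,330) to (365,110) and from (320,425) to (475,190), and the lever tip at (75,345). Next, look at the teeth with the wrist camera on the way.

```bash
python3 - <<'E'
from h import *
goto(.493,-.322,.38,-36.3,step=4.4)
E
```

```text
n 6 dp [0.0614 0.2094 0.0487] yaw -0.0
[1.024, -3.487, -0.819, 0.0, -0.001, 0.105]
[0.65, -3.576, -0.819, 0.0, -0.001, 0.105]
[0.269, -3.625, -0.818, 0.0, -0.001, 0.105]
[-0.115, -3.633, -0.817, 0.0, -0.001, 0.105]
[-0.497, -3.601, -0.815, 0.0, -0.001, 0.105]
[-0.874, -3.529, -0.813, 0.0, -0.001, 0.105]
```

Request:
move_arm(moves=[5, 1.0, -3.5, -0.8, 0, 0, 0.105, 5, 0.65, -3.6, -0.8, 0, 0, 0.105, 5, 0.25, -3.65, -0.8, 0, 0, 0.105, 5, -0.1, -3.65, -0.8, 0, 0, 0.105, 5, -0.5, -3.6, -0.8, 0, 0, 0.105, 5, -0.9, -3.5, -0.8, 0, 0, 0.108, 5, 0, 0, 0, 0, 0, 0, 5, 0, 0, 0, 0, 0, 0])

```text
clock: 9.6
tool_pos: [0.4917, -0.3197, 0.3752]
orientation: [180.0, 0.1, -36.2]
force: [-0.1, -0.6, 0.3]
opening: 0.05
gripper_force: 0.0
```

```bash
python3 - <<'E'
from h import *
o=ctrl.get_obs(); print(o['tool_pos'],o['orientation'])
p,d,m=snap('wrist','w2'); C=cloud(m,d);Z=C[:,:,2]
a=np.radians(-36.3);ex=np.array([np.cos(a),np.sin(a)]);ey=np.array([-ex[1],ex[0]])
q=C[:,:,:2]-[.5345,-.352]; X=q@ex;Y=q@ey
k=(Z>.117)&(Z<.14)&(abs(X)<.12)&(abs(Y)<.06); print(k.sum())
np.savez('w2pts.npz',P=C[k],px=np.argwhere(k))
for s in (1,-1):
    kk=k&(Y*s>.02)
    A=C[kk]; x=X[kk]; f=np.polyfit(x,Y[kk],1); print(s,kk.sum(),'ymed',np.median(Y[kk]),'slope deg',np.degrees(np.arctan(f[0])),'xrange',np.percentile(x,[1,99]))
    b=np.arange(-.12,.12,.005); print([(round(c*1000),round(float(np.percentile(A[:,2][(x>=c)&(x<c+.005)],90))*1000)) for c in b if ((x>=c)&(x<c+.005)).sum()>3])
E
```

```text
[ 0.49172198 -0.31972738  0.375244  ] [ 1.79992087e+02  5.92740310e-02 -3.61564052e+01]
1218
1 614 ymed 0.04725635109581991 slope deg 0.9353523496632175 xrange [-0.09945197  0.10294271]
[(-100, 123), (-95, 127), (-90, 129), (-85, 126), (-80, 121), (-55, 122), (-50, 127), (-45, 129), (-40, 126), (-35, 121), (-15, 118), (-10, 123), (-5, 128), (0, 130), (5, 125), (10, 120), (30, 118), (35, 122), (40, 127), (45, 130), (50, 126), (55, 122), (80, 122), (85, 128), (90, 130), (95, 125), (100, 121)]
-1 600 ymed -0.045239073868618945 slope deg 0.7923365402948537 xrange [-0.09716103  0.10290797]
[(-100, 121), (-95, 126), (-90, 129), (-85, 127), (-80, 122), (-55, 120), (-50, 126), (-45, 129), (-40, 127), (-35, 122), (-10, 121), (-5, 126), (0, 130), (5, 126), (10, 121), (15, 118), (35, 121), (40, 125), (45, 129), (50, 127), (55, 122), (80, 120), (85, 126), (90, 129), (95, 127), (100, 122)]
```

View pics/w2.png

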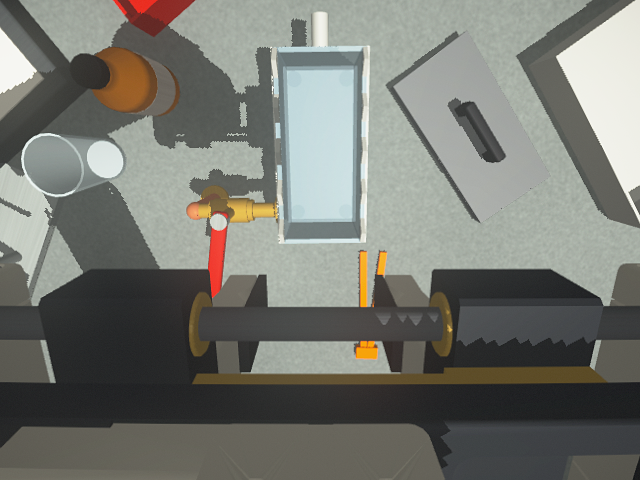

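Wrist view: tank at (320,145) with clear teeth, and the cover flat on the bench at (470,125). The tooth peaks fix the washer at about (0.537, -0.3526), yaw -35.5. On to the hangers.

```bash
python3 - <<'E'
from h import *
o=ctrl.get_obs();print(o['tool_pos'])
goto(.555,.12,.42,25.1,step=4.4,rot=7)
E
```

```text
[ 0.49144741 -0.32039553  0.37497415]
n 11 dp [0.0636 0.4404 0.045 ] yaw -36.2
[-1.9, -3.571, -0.408, -0.0, 0.0, -0.097]
[-1.544, -3.739, -0.408, -0.0, 0.0, -0.097]
[-1.173, -3.871, -0.408, -0.0, 0.0, -0.097]
[-0.792, -3.967, -0.409, -0.0, 0.0, -0.097]
[-0.403, -4.025, -0.409, -0.0, 0.0, -0.097]
[-0.01, -4.045, -0.409, -0.0, 0.0, -0.097]
[0.383, -4.027, -0.409, -0.0, 0.0, -0.097]
[0.773, -3.971, -0.41, -0.0, 0.0, -0.097]
[1.155, -3.877, -0.41, -0.0, 0.0, -0.097]
[1.526, -3.746, -0.41, -0.0, 0.0, -0.097]
[1.883, -3.58, -0.409, -0.0, 0.0, -0.097]
```

Request:
move_arm(moves=[8.7, -1.9, -3.55, -0.4, 0, 0, -0.097, 8.7, -1.55, -3.75, -0.4, 0, 0, -0.097, 8.7, -1.15, -3.85, -0.4, 0, 0, -0.097, 8.7, -0.8, -3.95, -0.4, 0, 0, -0.097, 8.7, -0.4, -4.05, -0.4, 0, 0, -0.097, 8.7, 0, -4.05, -0.4, 0, 0, -0.097, 8.7, 0.4, -4.05, -0.4, 0, 0, -0.097, 8.7, 0.75, -3.95, -0.4, 0, 0, -0.097])

```text
clock: 10.45
tool_pos: [0.5388, -0.0001, 0.4073]
orientation: [180.0, 0.1, 8.3]
force: [0.5, -0.9, -0.3]
opening: 0.0869
gripper_force: 0.0
```

Request:
move_arm(moves=[8.7, 1.15, -3.9, -0.4, 0, 0, -0.097, 8.7, 1.55, -3.75, -0.4, 0, 0, -0.097, 8.7, 1.9, -3.55, -0.4, 0, 0, -0.097, 8.7, 0, 0, 0, 0, 0, 0, 8.7, 0, 0, 0, 0, 0, 0])

```text
clock: 10.95
tool_pos: [0.5573, 0.1195, 0.4186]
orientation: [180.0, 0.1, 24.9]
force: [-0.1, 0.6, 0.7]
opening: 0.0868
gripper_force: 0.0
```

```bash
python3 - <<'E'
from h import *
o=ctrl.get_obs(); print(o['tool_pos'],o['orientation'])
p,d,m=snap('wrist','w3'); C=cloud(m,d);Z=C[:,:,2]
a=np.radians(25.1);ex=np.array([np.cos(a),np.sin(a)]);ey=np.array([-ex[1],ex[0]])
o0=np.array([.6085,.146]); q=C[:,:,:2]-o0; X=q@ex;Y=q@ey
np.savez('w3.npz',X=X,Y=Y,Z=Z)
# rail: high points beyond
k=(Z>.228)&(Z<.242)&(X>.02)&(X<.08)&(abs(Y)<.25)
if k.sum(): f=np.polyfit(Y[k],X[k],1); print('rail',k.sum(),'X front pctl',np.percentile(X[k],[5,50,95]),'deg',np.degrees(np.arctan(f[0])))
k=(Z>.168)&(Z<.19)&(abs(X)<.03)&(abs(Y)<.3)
print('bar',k.sum()); 
for lo,hi in ((-.06,.06),(.06,.18),(.18,.3)):
    kk=k&(Y>lo)&(Y<hi)
    if kk.sum()>20: f=np.polyfit(Y[kk],X[kk],1); print(lo,kk.sum(),'Y',np.percentile(Y[kk],[1,99]),'X',np.median(X[kk]),'Xat mean',np.degrees(np.arctan(f[0])))
k=(Z>.215)&(Z<.255)&(abs(X)<.03)&(abs(Y)<.2)
print('loop',k.sum(),np.percentile(Y[k],[0,10,50,90,100]) if k.sum() else 0)
E
```

```text
[0.55729374 0.11949167 0.41858347] [1.79988701e+02 1.42848054e-01 2.48513773e+01]
rail 6124 X front pctl [0.02675605 0.0391943  0.05102281] deg -0.5977334251648184
bar 1433
-0.06 552 Y [-0.0562279   0.05481305] X 0.005392831143328836 Xat mean -0.6438625967047729
0.06 492 Y [0.06340794 0.17353768] X -0.0003029908779765797 Xat mean -0.43244897833284934
0.18 389 Y [0.1830689  0.29421333] X 0.0015624596673297444 Xat mean -0.18423940343622502
loop 2657 [-0.12447596 -0.11969055  0.00131153  0.12038878  0.13952275]
```

View pics/w3.png

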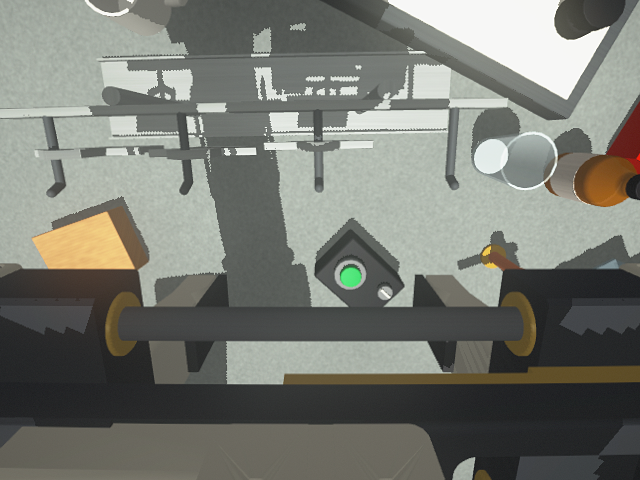

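View: three bars below hooks at (318,146), (185,150), (50,152), all parallel to the rail; the hook at (453,180) is bare. Bar lengths (111 mm) and 120 mm spacing check out. Hanger C is at (0.6137, 0.1477).

```bash
python3 - <<'E'
from h import *
goto(.6137,.1477,.29,25.6,step=4.4)
E
```

```text
n 4 dp [ 0.0566  0.0289 -0.129 ] yaw 24.8
[1.593, -0.064, 3.221, 0.0, 0.001, -0.004]
[1.592, -0.059, 3.222, 0.0, 0.001, -0.004]
[1.591, -0.053, 3.222, 0.0, 0.001, -0.004]
[1.589, -0.047, 3.223, 0.0, 0.001, -0.004]
```

Request:
move_arm(moves=[6, 1.6, -0.05, 3.2, 0, 0, -0.004, 6, 1.6, -0.05, 3.2, 0, 0, -0.004, 6, 1.6, -0.05, 3.2, 0, 0, -0.004, 6, 1.6, -0.05, 3.2, 0, 0, -0.004, 6, 0, 0, 0, 0, 0, 0, 6, 0, 0, 0, 0, 0, 0])

```text
clock: 11.6
tool_pos: [0.6141, 0.1468, 0.2915]
orientation: [180.0, 0.1, 25.6]
force: [0.0, 0.1, 0.5]
opening: 0.0606
gripper_force: 0.0
```

```bash
python3 - <<'E'
from h import *
goto(.6137,.1477,.199,25.6,step=3.2)
E
```

```text
n 3 dp [-0.0004  0.0009 -0.0925] yaw 25.6
[0.008, -0.036, 3.084, 0.0, 0.001, 0.0]
[0.006, -0.035, 3.084, 0.0, 0.001, 0.0]
[0.004, -0.035, 3.084, 0.0, 0.001, 0.0]
```

Request:
move_arm(moves=[6, 0, -0.05, 3.0, 0, 0, 0, 6, 0, -0.05, 3.0, 0, 0, 0, 6, 0, 0, 2.0, 0, 0, 0, 6, 0, 0, 1.2, 0, 0, 0, 6, 0, 0, 0, 0, 0, 0, 6, 0, 0, 0, 0, 0, 0])

```text
clock: 12.2
tool_pos: [0.6144, 0.1493, 0.202]
orientation: [180.0, -0.1, 25.7]
force: [-0.2, 0.8, 0.5]
opening: 0.0599
gripper_force: 0.0
```

Request:
move_arm(moves=[3.6, 0, 0, 0, 0, 0, 0, 3.6, 0, 0, 0, 0, 0, 0, 3.6, 0, 0, 0, 0, 0, 0, 3.6, 0, 0, 0, 0, 0, 0])

```text
clock: 12.6
tool_pos: [0.614, 0.149, 0.2007]
orientation: [180.0, -0.0, 25.7]
force: [0.8, -3.4, 2.7]
opening: 0.0394
gripper_force: 29.9
```

Request:
move_arm(moves=[3.4, 0, 0, -0.8, 0, 0, 0, 3.4, 0, 0, -1.0, 0, 0, 0, 3.4, 0, 0, -0.9, 0, 0, 0, 3.4, 0, 0, 0, 0, 0, 0, 3.4, 0, 0, 0, 0, 0, 0])

```text
clock: 13.1
tool_pos: [0.6136, 0.1496, 0.2274]
orientation: [-180.0, -0.0, 25.7]
force: [0.5, -0.4, -0.4]
opening: 0.0401
gripper_force: 29.9
```

Request:
move_arm(moves=[3.4, -1.5, 0, 0, 0, 0, 0, 3.4, -2.5, 0, 0, 0, 0, 0, 3.4, -3, 0, 0, 0, 0, 0, 3.4, -3, 0, -1, 0, 0, 0, 3.4, -2, 0, -2, 0, 0, 0, 3.4, 0, 0, -3, 0, 0, 0, 3.4, 0, 0, -3, 0, 0, 0, 3.4, 0, 0, 0, 0, 0, 0])

```text
clock: 13.9
tool_pos: [0.507, 0.0977, 0.3213]
orientation: [180.0, -0.4, 25.8]
force: [-0.6, 0.8, -1.4]
opening: 0.0395
gripper_force: 29.9
```

```bash
python3 - <<'E'
from h import *
p,d,m=snap('side','s1')
C=cloud(m,d); P=ctrl.get_obs()['tool_pos']; print(P)
cv2.imwrite('pics/s1c.png',cv2.resize(p[80:320,200:460],None,fx=2,fy=2)[:,:,::-1])
goto(.5919,-.3918,.30,-35.5,step=4.2,rot=7)
E
```

```text
[0.50606666 0.09764977 0.31882215]
n 12 dp [ 0.0858 -0.4894 -0.0188] yaw 25.7
[-1.128, 3.985, 0.151, -0.0, -0.0, 0.089]
[-0.769, 4.069, 0.152, -0.0, -0.0, 0.089]
[-0.404, 4.121, 0.153, -0.0, -0.0, 0.089]
[-0.036, 4.141, 0.154, -0.0, -0.0, 0.089]
[0.333, 4.128, 0.155, -0.0, -0.0, 0.089]
[0.699, 4.082, 0.155, -0.0, -0.0, 0.089]
[1.059, 4.003, 0.156, -0.0, -0.0, 0.089]
[1.411, 3.893, 0.156, -0.0, -0.0, 0.089]
[1.752, 3.752, 0.157, -0.0, -0.0, 0.089]
[2.079, 3.581, 0.157, -0.0, -0.0, 0.089]
[2.389, 3.382, 0.157, -0.0, -0.0, 0.089]
[2.681, 3.156, 0.157, -0.0, -0.0, 0.089]
```

View pics/s1c.png

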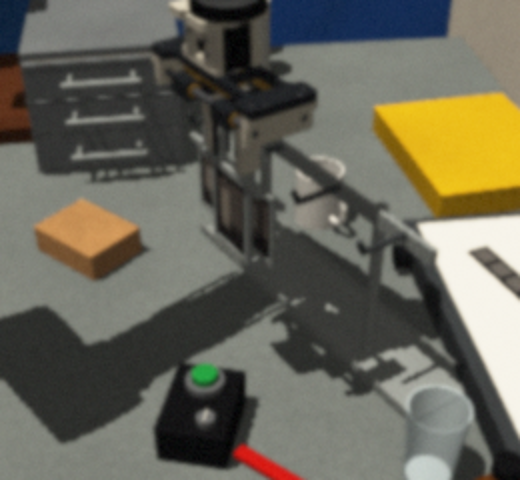

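Hanger held cleanly at (240,200), hook 3 now empty. I'll carry it to slot 4.

Request:
move_arm(moves=[3.4, -1.15, 4.0, -1.0, 0, 0, 0.089, 3.4, -0.75, 4.05, -1.0, 0, 0, 0.089, 3.4, -0.4, 4.1, 0, 0, 0, 0.089, 3.4, -0.05, 4.15, 0, 0, 0, 0.089, 3.4, 0.35, 4.15, 0, 0, 0, 0.089, 3.4, 0.7, 4.1, 0, 0, 0, 0.089, 3.4, 1.05, 4.0, 0, 0, 0, 0.089, 3.4, 1.4, 3.9, 0, 0, 0, 0.089])

```text
clock: 14.75
tool_pos: [0.5622, -0.2308, 0.3352]
orientation: [-180.0, 0.1, -15.3]
force: [1.3, 1.1, -0.7]
opening: 0.0398
gripper_force: 29.9
```

Request:
move_arm(moves=[3.4, 1.75, 3.75, 0, 0, 0, 0.089, 3.4, 2.1, 3.6, 0, 0, 0, 0.089, 3.4, 2.4, 3.4, 0, 0, 0, 0.089, 3.4, 2.7, 3.15, 0, 0, 0, 0.089, 3.4, 0, 0, 0, 0, 0, 0, 3.4, 0, 0, 0, 0, 0, 0, 3.4, 0, 0, 0, 0, 0, 0])

```text
clock: 15.45
tool_pos: [0.5914, -0.3922, 0.3358]
orientation: [180.0, 0.1, -35.4]
force: [-0.4, 0.4, -1.0]
opening: 0.0397
gripper_force: 29.9
```

```bash
python3 - <<'E'
from h import *
goto(.5919,-.3918,.27,-35.5,step=4.2,rot=7)
goto(.5919,-.3918,.155,-35.5,step=4.2,rot=7,start=(.5919,-.3918,.27,-35.5))
p,d,m=snap('wrist','w4')
C=cloud(m,d);Z=C[:,:,2]
a=np.radians(-35.5);ex=np.array([np.cos(a),np.sin(a)]);ey=np.array([-ex[1],ex[0]])
q=C[:,:,:2]-[.537,-.3526]; X=q@ex;Y=q@ey
# crossbar of the held hanger
o=ctrl.get_obs(); zb=o['tool_pos'][2]-.1255+.108
k=(abs(Z-zb)<.006)&(abs(Y)<.07)&(X>.03)&(X<.11); print('bar',k.sum(),np.percentile(Y[k],[1,99]),np.median(X[k]),np.polyfit(Y[k],X[k],1))
E
```

```text
n 2 dp [ 0.0005  0.0004 -0.0658] yaw -35.4
[0.014, -0.033, 3.291, 0.0, 0.001, 0.001]
[0.011, -0.033, 3.291, 0.0, 0.001, 0.001]
n 3 dp [ 0.     0.    -0.115] yaw -35.4
[0.0, -0.0, 3.833, 0.0, 0.0, 0.0]
[0.0, -0.0, 3.833, 0.0, 0.0, 0.0]
[0.0, -0.0, 3.833, 0.0, 0.0, 0.0]
bar 1606 [-0.04475254  0.04371748] 0.06894157552974375 [0.00098434 0.06776674]
```

The bar measures X = 68 mm against the slot's 67.5 mm. Lowering.

Request:
move_arm(moves=[3.4, 0, 0, 3.5, 0, 0, 0, 3.4, 0, 0, 3.5, 0, 0, 0, 3.4, 0, 0, 3.5, 0, 0, 0, 3.4, 0, 0, 3.5, 0, 0, 0, 3.4, 0, 0, 2.5, 0, 0, 0, 3.4, 0, 0, 1.5, 0, 0, 0, 3.4, 0, 0, 0, 0, 0, 0, 3.4, 0, 0, 0, 0, 0, 0])

```text
clock: 16.3
tool_pos: [0.5924, -0.3928, 0.1585]
orientation: [180.0, -0.1, -35.4]
force: [0.4, 0.3, -0.1]
opening: 0.0398
gripper_force: 29.9
```

Request:
move_arm(moves=[3.4, 0, 0, 0.5, 0, 0, 0, 3.4, 0, 0, 0.4, 0, 0, 0, 3.4, 0, 0, 0, 0, 0, 0, 3.4, 0, 0, 0, 0, 0, 0])

```text
clock: 16.7
tool_pos: [0.5916, -0.393, 0.1483]
orientation: [-180.0, -0.0, -35.5]
force: [-0.3, -0.5, -0.1]
opening: 0.0398
gripper_force: 29.9
```

Request:
move_arm(moves=[3.4, 0, 0, 0.3, 0, 0, 0, 3.4, 0, 0, 0.2, 0, 0, 0, 3.4, 0, 0, 0.15, 0, 0, 0, 3.4, 0, 0, 0, 0, 0, 0])

```text
clock: 17.1
tool_pos: [0.5915, -0.3929, 0.1414]
orientation: [180.0, 0.0, -35.5]
force: [0.7, 0.6, -1.4]
opening: 0.0395
gripper_force: 29.9
```

Request:
move_arm(moves=[3.4, 0, 0, 0.15, 0, 0, 0, 3.4, 0, 0, 0, 0, 0, 0])

```text
clock: 17.3
tool_pos: [0.5918, -0.393, 0.141]
orientation: [180.0, -0.1, -35.4]
force: [-1.0, 1.3, 3.9]
opening: 0.0393
gripper_force: 29.9
```

Request:
move_arm(moves=[3.4, 0, 0, 0.15, 0, 0, 0, 3.4, 0, 0, 0, 0, 0, 0])

```text
clock: 17.5
tool_pos: [0.5924, -0.3934, 0.1405]
orientation: [180.0, -0.2, -35.4]
force: [-0.5, 1.6, 7.2]
opening: 0.0395
gripper_force: 30.0
```

Request:
move_arm(moves=[5, 0, 0, 0, 0, 0, 0, 5, 0, 0, 0, 0, 0, 0, 5, 0, 0, 0, 0, 0, 0, 5, 0, 0, -1, 0, 0, 0, 5, 0, 0, -2, 0, 0, 0, 5, 0, 0, -4, 0, 0, 0, 5, 0, 0, -4, 0, 0, 0, 5, 0, 0, -4, 0, 0, 0])

```text
clock: 18.3
tool_pos: [0.5913, -0.393, 0.2909]
orientation: [180.0, -0.0, -35.5]
force: [0.9, 1.1, 0.0]
opening: 0.0502
gripper_force: 0.0
```

```bash
python3 - <<'E'
from h import *
goto(.5579-.11*.902,.2532-.11*.432,.36,25.6,step=4.3,rot=8)
p,d,m=snap('wrist','w5')
C=cloud(m,d);Z=C[:,:,2]
a=np.radians(-35.5);ex=np.array([np.cos(a),np.sin(a)]);ey=np.array([-ex[1],ex[0]])
q=C[:,:,:2]-[.537,-.3526]; X=q@ex;Y=q@ey
k=(Z>.116)&(Z<.132)&(abs(Y)<.041)&(X>.03)&(X<.105); print('bar',k.sum(),np.percentile(Y[k],[1,99]),np.median(X[k]),'Z',np.median(Z[k]),'ends',[np.median(Z[k&(Y*s>.02)]) for s in(1,-1)])
E
```

```text
n 15 dp [-0.1327  0.5987  0.0691] yaw -35.5
[-3.035, -2.738, -0.462, 0.0, -0.0, -0.071]
[-2.833, -2.947, -0.462, 0.0, -0.0, -0.071]
[-2.617, -3.14, -0.462, 0.0, -0.0, -0.071]
[-2.388, -3.318, -0.462, 0.0, -0.0, -0.071]
[-2.146, -3.479, -0.462, 0.0, -0.0, -0.071]
[-1.894, -3.623, -0.462, 0.0, -0.0, -0.071]
[-1.632, -3.748, -0.462, 0.0, -0.0, -0.071]
[-1.362, -3.854, -0.461, 0.0, -0.0, -0.071]
[-1.085, -3.941, -0.461, 0.0, -0.0, -0.071]
[-0.802, -4.008, -0.461, 0.0, -0.0, -0.071]
[-0.516, -4.055, -0.461, 0.0, -0.0, -0.071]
[-0.226, -4.082, -0.461, 0.0, -0.0, -0.071]
[0.064, -4.087, -0.461, 0.0, -0.0, -0.071]
[0.354, -4.073, -0.461, 0.0, -0.0, -0.071]
[0.642, -4.037, -0.461, 0.0, -0.0, -0.071]
bar 922 [-0.04031068  0.04026991] 0.06920028784184029 Z 0.12457109313051434 ends [np.float64(0.12455168394296165), np.float64(0.12451416485375566)]
```

Seated: bar top 124.5 mm at both ends. Next, hanger B.

```bash
python3 - <<'E'
from h import *
goto(.5579,.2532,.31,25.6,step=4.5,rot=8)
E
```

```text
n 15 dp [-0.0353  0.648   0.0105] yaw -35.4
[-2.695, -3.384, -0.1, 0.0, -0.001, -0.071]
[-2.448, -3.566, -0.097, 0.0, -0.001, -0.071]
[-2.189, -3.731, -0.094, 0.0, -0.001, -0.071]
[-1.919, -3.877, -0.091, 0.0, -0.001, -0.071]
[-1.639, -4.003, -0.088, 0.0, -0.001, -0.071]
[-1.351, -4.11, -0.086, 0.0, -0.001, -0.071]
[-1.056, -4.195, -0.083, 0.0, -0.001, -0.071]
[-0.756, -4.26, -0.081, 0.0, -0.001, -0.071]
[-0.452, -4.302, -0.079, 0.0, -0.001, -0.071]
[-0.145, -4.324, -0.077, 0.0, -0.001, -0.071]
[0.162, -4.323, -0.075, 0.0, -0.001, -0.071]
[0.468, -4.301, -0.074, 0.0, -0.001, -0.071]
[0.772, -4.257, -0.073, 0.0, -0.001, -0.071]
[1.072, -4.191, -0.072, 0.0, -0.001, -0.071]
[1.366, -4.105, -0.071, 0.0, -0.001, -0.071]
```

Request:
move_arm(moves=[6, -2.7, -3.4, -0.6, 0, 0, -0.071, 6, -2.45, -3.55, -0.6, 0, 0, -0.071, 6, -2.2, -3.75, -0.6, 0, 0, -0.071, 6, -1.9, -3.9, -0.6, 0, 0, -0.071, 6, -1.65, -4.0, 0, 0, 0, -0.071, 6, -1.35, -4.1, 0, 0, 0, -0.071, 6, -1.05, -4.2, 0, 0, 0, -0.071, 6, -0.75, -4.25, 0, 0, 0, -0.071])

```text
clock: 19.15
tool_pos: [0.5728, -0.0455, 0.3133]
orientation: [-180.0, -0.1, -2.7]
force: [1.7, -0.3, 0.6]
opening: 0.0599
gripper_force: 0.0
```

Request:
move_arm(moves=[6, -0.45, -4.3, 0, 0, 0, -0.071, 6, -0.15, -4.3, 0, 0, 0, -0.071, 6, 0.15, -4.3, 0, 0, 0, -0.071, 6, 0.45, -4.3, 0, 0, 0, -0.071, 6, 0.75, -4.25, 0, 0, 0, -0.071, 6, 1.05, -4.2, 0, 0, 0, -0.071, 6, 1.35, -4.1, 0, 0, 0, -0.071, 6, 0, 0, 0, 0, 0, 0])

```text
clock: 19.95
tool_pos: [0.5555, 0.2589, 0.3122]
orientation: [-180.0, 0.0, 25.9]
force: [-0.4, -0.0, -0.2]
opening: 0.0599
gripper_force: 0.0
```

Request:
move_arm(moves=[6, 0, 0, 0, 0, 0, 0, 6, 0, 0, 0, 0, 0, 0])

```text
clock: 20.15
tool_pos: [0.556, 0.254, 0.3129]
orientation: [180.0, -0.0, 25.5]
force: [0.0, -0.3, -0.8]
opening: 0.0604
gripper_force: 0.0
```

```bash
python3 - <<'E'
from h import *
goto(.5579,.2532,.20,25.6,step=3.5,rot=8)
p,d,m=snap('wrist','w6')
C=cloud(m,d);Z=C[:,:,2]
a=np.radians(25.6);ex=np.array([np.cos(a),np.sin(a)]);ey=np.array([-ex[1],ex[0]])
q=C[:,:,:2]-[.5579,.2532]; X=q@ex;Y=q@ey
for c in (0,.12):
    k=(Z>.17)&(Z<.19)&(abs(Y-c)<.06)&(abs(X)<.025); print('bar',c,k.sum(),np.percentile(Y[k],[1,99]) if k.any() else 0,np.median(X[k]))
    k=(Z>.195)&(Z<.22)&(abs(Y-c)<.03)&(abs(X)<.025); print('loop',c,k.sum(),np.percentile(Y[k],[1,99]) if k.any() else 0,np.median(X[k]))
E
```

```text
n 4 dp [ 0.0019 -0.0008 -0.1129] yaw 25.5
[0.033, 0.038, 2.822, 0.0, -0.0, -0.0]
[0.033, 0.038, 2.822, 0.0, -0.0, -0.0]
[0.033, 0.038, 2.822, 0.0, -0.0, -0.0]
[0.034, 0.038, 2.822, 0.0, -0.0, -0.0]
bar 0 1448 [-0.0542418   0.05535523] 0.0006513060138437668
loop 0 169 [-0.01904998  0.02059562] 0.002912268316263651
bar 0.12 1392 [0.06493889 0.17592174] 0.0026336139928448705
loop 0.12 280 [0.10062732 0.14059547] 0.003664016293765879
```

Request:
move_arm(moves=[6, 0.05, 0, 3.5, 0, 0, 0, 6, 0.05, 0, 3.5, 0, 0, 0, 6, 0.05, 0, 2.5, 0, 0, 0, 6, 0.05, 0, 1.8, 0, 0, 0, 6, 0, 0, 0, 0, 0, 0, 6, 0, 0, 0, 0, 0, 0])

```text
clock: 20.8
tool_pos: [0.5584, 0.2546, 0.2004]
orientation: [180.0, -0.0, 25.5]
force: [0.4, 0.2, 0.5]
opening: 0.06
gripper_force: 0.0
```

Request:
move_arm(moves=[3.6, 0, 0, 0, 0, 0, 0, 3.6, 0, 0, 0, 0, 0, 0, 3.6, 0, 0, 0, 0, 0, 0, 3.6, 0, 0, 0, 0, 0, 0])

```text
clock: 21.2
tool_pos: [0.5582, 0.2551, 0.2004]
orientation: [180.0, -0.1, 25.6]
force: [0.5, -3.0, 2.8]
opening: 0.0399
gripper_force: 29.9
```

Request:
move_arm(moves=[3.4, 0, 0, -0.8, 0, 0, 0, 3.4, 0, 0, -1.0, 0, 0, 0, 3.4, 0, 0, -0.9, 0, 0, 0, 3.4, 0, 0, 0, 0, 0, 0, 3.4, 0, 0, 0, 0, 0, 0])

```text
clock: 21.7
tool_pos: [0.5578, 0.2556, 0.2269]
orientation: [-180.0, -0.0, 25.6]
force: [-0.3, -0.7, -1.8]
opening: 0.0399
gripper_force: 29.9
```

Request:
move_arm(moves=[3.4, -1.5, 0, 0, 0, 0, 0, 3.4, -2.5, 0, 0, 0, 0, 0, 3.4, -3, 0, 0, 0, 0, 0, 3.4, -3, 0, -1, 0, 0, 0, 3.4, -1, 0, -2.5, 0, 0, 0, 3.4, 0, 0, -4, 0, 0, 0, 3.4, 0, 0, -4, 0, 0, 0, 3.4, 0, 0, 0, 0, 0, 0])

```text
clock: 22.5
tool_pos: [0.4604, 0.2089, 0.3473]
orientation: [-179.9, -0.5, 25.6]
force: [0.0, -0.0, -1.6]
opening: 0.0398
gripper_force: 29.9
```

```bash
python3 - <<'E'
from h import *
print(ctrl.get_obs()['joint_pos'].round(1))
goto(.5553,-.3657,.34,-35.5,step=4.2,rot=7)
E
```

```text
[ 46.8   0.8  -9.6   0.1 -79.1  68.8]
n 14 dp [ 0.0949 -0.5746 -0.0073] yaw 25.6
[-1.163, 3.994, 0.036, -0.0, -0.001, 0.076]
[-0.855, 4.071, 0.038, -0.0, -0.001, 0.076]
[-0.543, 4.124, 0.04, -0.0, -0.001, 0.076]
[-0.228, 4.154, 0.042, -0.0, -0.001, 0.076]
[0.089, 4.159, 0.044, -0.0, -0.001, 0.076]
[0.405, 4.14, 0.046, -0.0, -0.001, 0.076]
[0.719, 4.097, 0.047, -0.0, -0.001, 0.076]
[1.029, 4.031, 0.049, -0.0, -0.001, 0.076]
[1.333, 3.941, 0.05, -0.0, -0.001, 0.076]
[1.629, 3.828, 0.051, -0.0, -0.001, 0.076]
[1.915, 3.693, 0.051, -0.0, -0.001, 0.076]
[2.191, 3.536, 0.052, -0.0, -0.001, 0.076]
[2.454, 3.359, 0.052, -0.0, -0.001, 0.076]
[2.702, 3.163, 0.052, -0.0, -0.001, 0.076]
```

Request:
move_arm(moves=[3.4, -1.15, 4.0, 0, 0, 0, 0.076, 3.4, -0.85, 4.05, 0, 0, 0, 0.076, 3.4, -0.55, 4.1, 0, 0, 0, 0.076, 3.4, -0.25, 4.15, 0, 0, 0, 0.076, 3.4, 0.1, 4.15, 0, 0, 0, 0.076, 3.4, 0.4, 4.15, 0, 0, 0, 0.076, 3.4, 0.7, 4.1, 0, 0, 0, 0.076, 3.4, 1.05, 4.05, 0, 0, 0, 0.076])

```text
clock: 23.3
tool_pos: [0.5123, -0.1218, 0.3409]
orientation: [-180.0, 0.0, -9.4]
force: [1.6, 1.0, -1.8]
opening: 0.0398
gripper_force: 29.9
```

Request:
move_arm(moves=[3.4, 1.35, 3.95, 0, 0, 0, 0.076, 3.4, 1.65, 3.85, 0, 0, 0, 0.076, 3.4, 1.9, 3.7, 0, 0, 0, 0.076, 3.4, 2.2, 3.55, 0, 0, 0, 0.076, 3.4, 2.45, 3.35, 0, 0, 0, 0.076, 3.4, 2.7, 3.15, 0.4, 0, 0, 0.076, 3.4, 0, 0, 0, 0, 0, 0, 3.4, 0, 0, 0, 0, 0, 0])

```text
clock: 24.1
tool_pos: [0.5533, -0.3676, 0.3354]
orientation: [180.0, 0.2, -35.5]
force: [1.0, -0.4, -1.0]
opening: 0.0397
gripper_force: 30.0
```

Request:
move_arm(moves=[3.4, 0, 0, 0, 0, 0, 0, 3.4, 0, 0, 0, 0, 0, 0])

```text
clock: 24.3
tool_pos: [0.5538, -0.3658, 0.3379]
orientation: [-180.0, -0.0, -35.3]
force: [0.4, -0.8, -2.8]
opening: 0.04
gripper_force: 30.0
```

```bash
cat >> h.py <<'E'
def bar(slot,dz=.016):
    o=ctrl.get_obs(); p,d,m=snap('wrist'); C=cloud(m,d);Z=C[:,:,2]
    a=np.radians(-35.5);ex=np.array([np.cos(a),np.sin(a)]);ey=np.array([-ex[1],ex[0]])
    q=C[:,:,:2]-[.537,-.3526]; X=q@ex;Y=q@ey; zb=o['tool_pos'][2]-dz
    k=(abs(Z-zb)<.006)&(abs(Y)<.08)&(abs(X-slot)<.03); print('bar',k.sum(),np.percentile(Y[k],[1,99]),np.median(X[k]),np.polyfit(Y[k],X[k],1))
def seated(slot):
    p,d,m=snap('wrist'); C=cloud(m,d);Z=C[:,:,2]
    a=np.radians(-35.5);ex=np.array([np.cos(a),np.sin(a)]);ey=np.array([-ex[1],ex[0]])
    q=C[:,:,:2]-[.537,-.3526]; X=q@ex;Y=q@ey
    k=(Z>.116)&(Z<.132)&(abs(Y)<.041)&(abs(X-slot)<.02); print('bar',k.sum(),np.median(X[k]),'ends',[np.median(Z[k&(Y*s>.02)]).round(4) for s in(1,-1)])
E
python3 - <<'E'
from h import *
goto(.5553,-.3657,.16,-35.5)
bar(.0225)
E
```

```text
n 4 dp [ 1.500e-03  1.000e-04 -1.779e-01] yaw -35.3
[0.026, -0.023, 4.449, -0.0, -0.0, 0.001]
[0.026, -0.023, 4.449, -0.0, -0.0, 0.001]
[0.027, -0.024, 4.449, -0.0, -0.0, 0.001]
[0.027, -0.024, 4.449, -0.0, -0.0, 0.001]
bar 1567 [-0.04486645  0.04315878] 0.02207494884725321 [-0.00201859  0.0209741 ]
```

Request:
move_arm(moves=[3.4, 0.05, 0, 3.5, 0, 0, 0, 3.4, 0.05, 0, 3.5, 0, 0, 0, 3.4, 0, 0, 3.5, 0, 0, 0, 3.4, 0, 0, 3.5, 0, 0, 0, 3.4, 0, 0, 2.5, 0, 0, 0, 3.4, 0, 0, 1.5, 0, 0, 0, 3.4, 0, 0, 0, 0, 0, 0, 3.4, 0, 0, 0, 0, 0, 0])

```text
clock: 25.15
tool_pos: [0.5551, -0.367, 0.1586]
orientation: [180.0, -0.1, -35.3]
force: [0.4, -0.5, -1.2]
opening: 0.0396
gripper_force: 30.0
```

Request:
move_arm(moves=[3.4, 0, 0, 0.5, 0, 0, 0, 3.4, 0, 0, 0.4, 0, 0, 0, 3.4, 0, 0, 0.3, 0, 0, 0, 3.4, 0, 0, 0.2, 0, 0, 0, 3.4, 0, 0, 0, 0, 0, 0, 3.4, 0, 0, 0, 0, 0, 0])

```text
clock: 25.75
tool_pos: [0.5546, -0.3675, 0.1436]
orientation: [180.0, -0.0, -35.4]
force: [0.5, -0.7, -1.7]
opening: 0.0399
gripper_force: 30.0
```

Request:
move_arm(moves=[3.4, 0, 0, 0.2, 0, 0, 0, 3.4, 0, 0, 0.2, 0, 0, 0, 3.4, 0, 0, 0, 0, 0, 0, 3.4, 0, 0, 0, 0, 0, 0])

```text
clock: 26.15
tool_pos: [0.5549, -0.3675, 0.1405]
orientation: [180.0, -0.1, -35.4]
force: [-0.3, 1.9, 6.0]
opening: 0.0399
gripper_force: 30.0
```

Request:
move_arm(moves=[3.4, 0, 0, 0.1, 0, 0, 0, 3.4, 0, 0, 0, 0, 0, 0])

```text
clock: 26.35
tool_pos: [0.5554, -0.368, 0.1404]
orientation: [180.0, -0.2, -35.4]
force: [-0.4, 1.3, 10.4]
opening: 0.0399
gripper_force: 30.0
```

Seated. I'll release and rise.

Request:
move_arm(moves=[5, 0, 0, 0, 0, 0, 0, 5, 0, 0, 0, 0, 0, 0, 5, 0, 0, 0, 0, 0, 0, 5, 0, 0, -1, 0, 0, 0, 5, 0, 0, -2, 0, 0, 0, 5, 0, 0, -4, 0, 0, 0, 5, 0, 0, -4, 0, 0, 0, 5, 0, 0, -4, 0, 0, 0])

```text
clock: 27.15
tool_pos: [0.5543, -0.3674, 0.2908]
orientation: [180.0, -0.0, -35.4]
force: [0.5, 0.1, 0.0]
opening: 0.0501
gripper_force: 0.0
```

```bash
python3 - <<'E'
from h import *
seated(.0225)
goto(.508,.363,.33,25.6,step=4.6,rot=8)
E
```

```text
bar 860 0.023235720488056548 ends [np.float64(0.1247), np.float64(0.1245)]
n 16 dp [-0.0483  0.7322  0.0309] yaw -35.4
[-2.892, -3.558, -0.224, 0.0, -0.001, -0.066]
[-2.65, -3.742, -0.221, 0.0, -0.001, -0.066]
[-2.395, -3.91, -0.218, 0.0, -0.001, -0.066]
[-2.13, -4.06, -0.215, 0.0, -0.001, -0.066]
[-1.856, -4.193, -0.212, 0.0, -0.001, -0.066]
[-1.573, -4.307, -0.21, 0.0, -0.001, -0.066]
[-1.284, -4.402, -0.207, 0.0, -0.001, -0.066]
[-0.989, -4.478, -0.205, 0.0, -0.001, -0.066]
[-0.689, -4.534, -0.203, 0.0, -0.001, -0.066]
[-0.386, -4.57, -0.201, 0.0, -0.001, -0.066]
[-0.082, -4.585, -0.199, 0.0, -0.001, -0.066]
[0.223, -4.581, -0.198, 0.0, -0.001, -0.066]
[0.526, -4.556, -0.196, 0.0, -0.001, -0.066]
[0.828, -4.511, -0.195, 0.0, -0.001, -0.066]
[1.126, -4.446, -0.194, 0.0, -0.001, -0.066]
[1.418, -4.362, -0.194, 0.0, -0.001, -0.066]
```

Request:
move_arm(moves=[6, -2.9, -3.55, -0.8, 0, 0, -0.066, 6, -2.65, -3.75, -0.8, 0, 0, -0.066, 6, -2.4, -3.9, -0.8, 0, 0, -0.066, 6, -2.15, -4.05, -0.5, 0, 0, -0.066, 6, -1.85, -4.2, 0, 0, 0, -0.066, 6, -1.55, -4.3, 0, 0, 0, -0.066, 6, -1.3, -4.4, 0, 0, 0, -0.066, 6, -1.0, -4.5, 0, 0, 0, -0.066])

```text
clock: 28.0
tool_pos: [0.5306, 0.0005, 0.3183]
orientation: [-180.0, -0.1, -5.0]
force: [0.9, -0.2, 0.8]
opening: 0.0603
gripper_force: 0.0
```

Request:
move_arm(moves=[6, -0.7, -4.55, 0, 0, 0, -0.066, 6, -0.4, -4.55, 0, 0, 0, -0.066, 6, -0.1, -4.6, 0, 0, 0, -0.066, 6, 0.2, -4.6, 0, 0, 0, -0.066, 6, 0.5, -4.55, 0, 0, 0, -0.066, 6, 0.85, -4.5, 0, 0, 0, -0.066, 6, 1.1, -4.45, 0, 0, 0, -0.066, 6, 1.4, -4.35, 0, 0, 0, -0.066])

```text
clock: 28.8
tool_pos: [0.5078, 0.3668, 0.3183]
orientation: [-180.0, -0.1, 25.3]
force: [0.1, 0.1, -0.1]
opening: 0.0601
gripper_force: 0.0
```

Request:
move_arm(moves=[6, 0, 0, 0, 0, 0, 0, 6, 0, 0, 0, 0, 0, 0, 6, 0, 0, 0, 0, 0, 0])

```text
clock: 29.1
tool_pos: [0.5083, 0.3644, 0.3179]
orientation: [180.0, -0.0, 25.1]
force: [0.8, 0.2, -0.7]
opening: 0.06
gripper_force: 0.0
```

```bash
python3 - <<'E'
from h import *
goto(.508,.363,.20,25.6,step=3.5,rot=8)
p,d,m=snap('wrist','w6')
C=cloud(m,d);Z=C[:,:,2]
a=np.radians(25.6);ex=np.array([np.cos(a),np.sin(a)]);ey=np.array([-ex[1],ex[0]])
q=C[:,:,:2]-[.508,.363]; X=q@ex;Y=q@ey
k=(Z>.17)&(Z<.19)&(abs(Y)<.06)&(abs(X)<.025); print('bar',k.sum(),np.percentile(Y[k],[1,99]) if k.any() else 0,np.median(X[k]))
k=(Z>.195)&(Z<.22)&(abs(Y)<.03)&(abs(X)<.025); print('loop',k.sum(),np.percentile(Y[k],[1,99]) if k.any() else 0,np.median(X[k]))
E
```

```text
n 4 dp [-0.0003 -0.0014 -0.1179] yaw 25.1
[-0.021, 0.028, 2.947, 0.0, -0.0, -0.002]
[-0.021, 0.028, 2.947, 0.0, -0.0, -0.002]
[-0.021, 0.028, 2.947, 0.0, -0.0, -0.002]
[-0.021, 0.028, 2.947, 0.0, -0.0, -0.002]
bar 1384 [-0.05472101  0.05501485] 0.000208401808924236
loop 168 [-0.01948689  0.01998139] 0.0025426334612435853
```

Request:
move_arm(moves=[6, 0, 0.05, 3.5, 0, 0, -0.005, 6, 0, 0.05, 3.5, 0, 0, 0, 6, 0, 0, 2.9, 0, 0, 0, 6, 0, 0, 1.9, 0, 0, 0, 6, 0, 0, 0, 0, 0, 0, 6, 0, 0, 0, 0, 0, 0])

```text
clock: 29.75
tool_pos: [0.5093, 0.3634, 0.2007]
orientation: [180.0, -0.0, 25.3]
force: [0.3, 0.4, 1.2]
opening: 0.0603
gripper_force: 0.0
```

Request:
move_arm(moves=[3.6, 0, 0, 0, 0, 0, 0, 3.6, 0, 0, 0, 0, 0, 0, 3.6, 0, 0, 0, 0, 0, 0, 3.6, 0, 0, 0, 0, 0, 0])

```text
clock: 30.15
tool_pos: [0.509, 0.3641, 0.2004]
orientation: [180.0, -0.1, 25.4]
force: [0.3, -0.8, 2.3]
opening: 0.0396
gripper_force: 30.0
```

Request:
move_arm(moves=[3.4, 0, 0, -0.8, 0, 0, 0, 3.4, 0, 0, -1.0, 0, 0, 0, 3.4, 0, 0, -0.9, 0, 0, 0, 3.4, 0, 0, 0, 0, 0, 0, 3.4, 0, 0, 0, 0, 0, 0])

```text
clock: 30.65
tool_pos: [0.5086, 0.3643, 0.2269]
orientation: [-180.0, -0.0, 25.4]
force: [0.6, 0.1, -1.9]
opening: 0.0399
gripper_force: 30.0
```

Request:
move_arm(moves=[3.4, -1.5, 0, 0, 0, 0, 0, 3.4, -2.5, 0, 0, 0, 0, 0, 3.4, -3, 0, 0, 0, 0, 0, 3.4, -3, 0, -1, 0, 0, 0, 3.4, 0, 0, -2.5, 0, 0, 0, 3.4, 0, 0, -4, 0, 0, 0, 3.4, 0, 0, -4, 0, 0, 0, 3.4, 0, 0, 0, 0, 0, 0])

```text
clock: 31.45
tool_pos: [0.42, 0.3226, 0.3473]
orientation: [-179.8, -0.5, 25.4]
force: [0.6, -0.5, -1.8]
opening: 0.0397
gripper_force: 30.0
```

```bash
python3 - <<'E'
from h import *
goto(.5187,-.3395,.345,-35.5,step=4.5,rot=7)
E
```

```text
n 15 dp [ 0.0987 -0.6621 -0.0023] yaw 25.4
[-1.3, 4.269, -0.009, -0.0, -0.0, 0.071]
[-0.995, 4.35, -0.007, -0.0, -0.0, 0.071]
[-0.684, 4.41, -0.004, -0.0, -0.0, 0.071]
[-0.37, 4.447, -0.002, -0.0, -0.0, 0.071]
[-0.054, 4.462, 0.001, -0.0, -0.0, 0.071]
[0.262, 4.455, 0.003, -0.0, -0.0, 0.071]
[0.577, 4.425, 0.005, -0.0, -0.0, 0.071]
[0.889, 4.373, 0.007, -0.0, -0.0, 0.071]
[1.196, 4.299, 0.008, -0.0, -0.0, 0.071]
[1.498, 4.204, 0.01, -0.0, -0.0, 0.071]
[1.792, 4.087, 0.011, -0.0, -0.0, 0.071]
[2.077, 3.95, 0.013, -0.0, -0.0, 0.071]
[2.351, 3.793, 0.014, -0.0, -0.0, 0.071]
[2.614, 3.617, 0.014, -0.0, -0.0, 0.071]
[2.864, 3.423, 0.015, -0.0, -0.0, 0.071]
```

Request:
move_arm(moves=[3.4, -1.3, 4.25, 0, 0, 0, 0.071, 3.4, -1.0, 4.35, 0, 0, 0, 0.071, 3.4, -0.7, 4.4, 0, 0, 0, 0.071, 3.4, -0.35, 4.45, 0, 0, 0, 0.071, 3.4, -0.05, 4.45, 0, 0, 0, 0.071, 3.4, 0.25, 4.45, 0, 0, 0, 0.071, 3.4, 0.6, 4.45, 0, 0, 0, 0.071, 3.4, 0.9, 4.35, 0, 0, 0, 0.071])

```text
clock: 32.25
tool_pos: [0.4704, -0.0333, 0.3411]
orientation: [-180.0, 0.0, -7.3]
force: [0.8, 1.9, -1.2]
opening: 0.04
gripper_force: 30.0
```

Request:
move_arm(moves=[3.4, 1.2, 4.3, 0, 0, 0, 0.071, 3.4, 1.5, 4.2, 0, 0, 0, 0.071, 3.4, 1.8, 4.1, 0, 0, 0, 0.071, 3.4, 2.1, 3.95, 0, 0, 0, 0.071, 3.4, 2.35, 3.8, 0, 0, 0, 0.071, 3.4, 2.6, 3.6, 0, 0, 0, 0.071, 3.4, 2.85, 3.4, 0, 0, 0, 0.071, 3.4, 0, 0, 0, 0, 0, 0])

```text
clock: 33.05
tool_pos: [0.5162, -0.3446, 0.3388]
orientation: [179.9, 0.2, -36.0]
force: [0.1, 1.0, -2.7]
opening: 0.0396
gripper_force: 30.0
```

Request:
move_arm(moves=[3.4, 0, 0, 0, 0, 0, 0, 3.4, 0, 0, 0, 0, 0, 0, 3.4, 0, 0, 0, 0, 0, 0])

```text
clock: 33.35
tool_pos: [0.5166, -0.3394, 0.3418]
orientation: [-180.0, -0.0, -35.5]
force: [-0.5, 0.3, -1.2]
opening: 0.0398
gripper_force: 30.0
```

```bash
python3 - <<'E'
from h import *
goto(.5187,-.3395,.16,-35.5)
bar(-.0225)
E
```

```text
n 5 dp [ 2.100e-03 -1.000e-04 -1.818e-01] yaw -35.5
[0.034, -0.021, 3.636, -0.0, -0.0, -0.0]
[0.034, -0.021, 3.636, -0.0, -0.0, -0.0]
[0.035, -0.021, 3.636, -0.0, -0.0, -0.0]
[0.035, -0.021, 3.636, -0.0, -0.0, -0.0]
[0.035, -0.022, 3.636, -0.0, -0.0, -0.0]
bar 1486 [-0.04495532  0.04318009] -0.02442308707036739 [-0.00141598 -0.02551446]
```

Request:
move_arm(moves=[3.4, 0.1, -0.05, 3.6, 0, 0, 0, 3.4, 0.1, -0.05, 3.6, 0, 0, 0, 3.4, 0, 0, 3.6, 0, 0, 0, 3.4, 0, 0, 3.5, 0, 0, 0, 3.4, 0, 0, 2.5, 0, 0, 0, 3.4, 0, 0, 1.5, 0, 0, 0, 3.4, 0, 0, 0, 0, 0, 0, 3.4, 0, 0, 0, 0, 0, 0])

```text
clock: 34.2
tool_pos: [0.5194, -0.3403, 0.1595]
orientation: [180.0, -0.1, -35.5]
force: [0.8, 0.7, -0.6]
opening: 0.0399
gripper_force: 30.0
```

Request:
move_arm(moves=[3.4, 0, 0, 0.5, 0, 0, 0, 3.4, 0, 0, 0.4, 0, 0, 0, 3.4, 0, 0, 0.3, 0, 0, 0, 3.4, 0, 0, 0.2, 0, 0, 0, 3.4, 0, 0, 0, 0, 0, 0, 3.4, 0, 0, 0, 0, 0, 0])

```text
clock: 34.8
tool_pos: [0.5188, -0.3409, 0.1446]
orientation: [180.0, -0.0, -35.6]
force: [-0.4, 0.6, -1.6]
opening: 0.0397
gripper_force: 30.0
```

Request:
move_arm(moves=[3.4, 0, 0, 0.25, 0, 0, 0, 3.4, 0, 0, 0.2, 0, 0, 0, 3.4, 0, 0, 0.1, 0, 0, 0, 3.4, 0, 0, 0, 0, 0, 0])

```text
clock: 35.2
tool_pos: [0.5191, -0.3409, 0.1406]
orientation: [180.0, -0.1, -35.6]
force: [-2.7, 2.6, 9.0]
opening: 0.0399
gripper_force: 30.0
```

Contact (9 N). Release and rise.

Request:
move_arm(moves=[5, 0, 0, 0, 0, 0, 0, 5, 0, 0, 0, 0, 0, 0, 5, 0, 0, 0, 0, 0, 0, 5, 0, 0, -1, 0, 0, 0, 5, 0, 0, -2, 0, 0, 0, 5, 0, 0, -4, 0, 0, 0, 5, 0, 0, -4, 0, 0, 0, 5, 0, 0, -2, 0, 0, 0])

```text
clock: 36.0
tool_pos: [0.5198, -0.3416, 0.2739]
orientation: [-180.0, -0.3, -35.6]
force: [0.4, -0.6, -0.4]
opening: 0.0504
gripper_force: 0.0
```

```bash
python3 - <<'E'
from h import *
seated(-.0225); seated(.0225)
p,d,m=snap('top','top2'); hsv=cv2.cvtColor(p,cv2.COLOR_RGB2HSV); v,u=np.mgrid[:480,:640]
red=(u>370)&(u<430)&(v>205)&(v<260)&((hsv[:,:,0]<6)|(hsv[:,:,0]>174))&(hsv[:,:,1]>150)&(hsv[:,:,2]>60)
ys,xs=np.where(red); Q=onz(m,np.c_[xs,ys],.15); print(red.sum(),cv2.boxPoints(cv2.minAreaRect(Q[:,:2].astype(np.float32))).round(4).tolist())
goto(.4977,-.1769,.24,-45.4)
E
```

```text
bar 999 -0.022944502202121308 ends [np.float64(0.1246), np.float64(0.1245)]
bar 686 0.023273314980546748 ends [np.float64(0.1249), np.float64(0.1247)]Traceback (most recent call last):
  File "<stdin>", line 5, in <module>
  File "h.py", line 15, in onz
    o,r=rays(m,px); return o+r*((z-o[2])/r[:,2])[:,None]
        ~~~~^^^^^^
  File "h.py", line 12, in rays
    K,D=KD(m); u=cv2.undistortPoints(np.array(px,float).reshape(-1,1,2),K,D).reshape(-1,2)
                 ~~~~~~~~~~~~~~~~~~~^^^^^^^^^^^^^^^^^^^^^^^^^^^^^^^^^^^^^^^^
cv2.error: OpenCV(4.12.0) /io/opencv/modules/calib3d/src/undistort.dispatch.cpp:347: error: (-215:Assertion failed) CV_IS_MAT(_src) && CV_IS_MAT(_dst) && (_src->rows == 1 || _src->cols == 1) && (_dst->rows == 1 || _dst->cols == 1) && _src->cols + _src->rows - 1 == _dst->rows + _dst->cols - 1 && (CV_MAT_TYPE(_src->type) == CV_32FC2 || CV_MAT_TYPE(_src->type) == CV_64FC2) && (CV_MAT_TYPE(_dst->type) == CV_32FC2 || CV_MAT_TYPE(_dst->type) == CV_64FC2) in function 'cvUndistortPointsInternal'
```

View pics/top2.png

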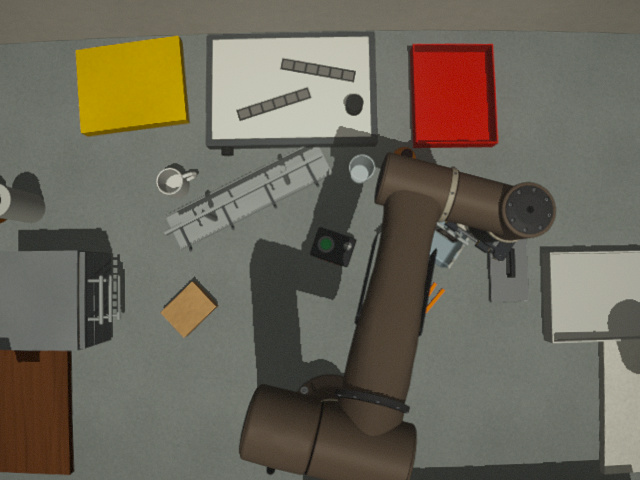

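Top view: hooks are empty, and the timer has been nudged; its green button is now at (326,244). I'll measure it again later. Now the valve.

```bash
python3 - <<'E'
from h import *
goto(.4966,-.178,.26,-44)
E
```

```text
n 4 dp [-0.0229  0.1631 -0.0115] yaw -35.6
[-2.84, -2.98, 0.28, -0.0, -0.001, 0.037]
[-2.947, -2.875, 0.281, -0.0, -0.001, 0.037]
[-3.05, -2.765, 0.283, -0.0, -0.001, 0.037]
[-3.148, -2.652, 0.285, -0.0, -0.001, 0.037]
```

Request:
move_arm(moves=[5.5, -2.85, -3.0, 0.25, 0, 0, 0.037, 5.5, -2.95, -2.85, 0.3, 0, 0, 0.037, 5.5, -3.05, -2.75, 0.3, 0, 0, 0.037, 5.5, -3.15, -2.65, 0.3, 0, 0, 0.037, 5.5, 0, 0, 0, 0, 0, 0, 5.5, 0, 0, 0, 0, 0, 0, 5.5, 0, 0, 0, 0, 0, 0])

```text
clock: 36.85
tool_pos: [0.4957, -0.1781, 0.2572]
orientation: [180.0, 0.0, -44.1]
force: [0.9, 0.0, 0.8]
opening: 0.055
gripper_force: 0.0
```

```bash
python3 - <<'E'
from h import *
print(ctrl.get_obs()['force'].round(1))
goto(.4966,-.178,.148,-44,step=3)
p,d,m=snap('wrist','w7'); hsv=cv2.cvtColor(p,cv2.COLOR_RGB2HSV)
red=((hsv[:,:,0]<5)|(hsv[:,:,0]>175))&(hsv[:,:,1]>190)&(hsv[:,:,2]>80)
ys,xs=np.where(red); Q=onz(m,np.c_[xs,ys],.15); k=np.linalg.norm(Q[:,:2]-[.5433,-.2232],axis=1)<.12; xs,ys,Q=xs[k],ys[k],Q[k]
print(k.sum(), xs.min(),xs.max(),ys.min(),ys.max()); b=cv2.minAreaRect(Q[:,:2].astype(np.float32)); print(cv2.boxPoints(b).round(4).tolist(),b)
E
```

```text
[0.9 0.  0.8]
n 4 dp [ 9.000e-04  1.000e-04 -1.092e-01] yaw -44.1
[0.015, -0.02, 2.729, 0.0, 0.0, -0.0]
[0.015, -0.019, 2.729, 0.0, 0.0, -0.0]
[0.014, -0.019, 2.729, 0.0, 0.0, -0.0]
[0.014, -0.018, 2.729, 0.0, 0.0, -0.0]
24 309 327 131 266
[[0.476500004529953, -0.1655000001192093], [0.5447999835014343, -0.23479999601840973], [0.5543000102043152, -0.22550000250339508], [0.48590001463890076, -0.15620000660419464]] ((0.515365481376648, -0.19549882411956787), (0.013272935524582863, 0.09730153530836105), 44.599369049072266)
```

Request:
move_arm(moves=[5.5, 0, 0, 3, 0, 0, 0, 5.5, 0, 0, 3, 0, 0, 0.015, 5.5, 0, 0, 3, 0, 0, 0.01, 5.5, 0, 0, 2, 0, 0, 0, 5.5, 0, 0, 0, 0, 0, 0, 2.4, 0, 0, 0, 0, 0, 0, 2.4, 0, 0, 0, 0, 0, 0, 2.4, 0, 0, 0, 0, 0, 0])

```text
clock: 37.7
tool_pos: [0.4966, -0.178, 0.1488]
orientation: [-179.9, -0.1, -45.5]
force: [-0.2, -0.4, 1.0]
opening: 0.0364
gripper_force: 0.0
```

Request:
move_arm(moves=[2.4, 0, 0, 0, 0, 0, 0, 2.4, 0, 0, 0, 0, 0, 0])

```text
clock: 37.9
tool_pos: [0.496, -0.1777, 0.1482]
orientation: [-180.0, -0.0, -45.5]
force: [-0.6, -0.3, -0.3]
opening: 0.0253
gripper_force: 0.0
```

Request:
move_arm(moves=[2.4, 0.03, -0.65, 0.1, 0, 0, 0.1, 2.4, 0.03, -0.65, 0.1, 0, 0, 0.1, 2.4, 0.03, -0.65, 0, 0, 0, 0.1, 2.4, 0.03, -0.65, 0, 0, 0, 0.1, 2.4, 0.03, -0.65, 0, 0, 0, 0.1, 2.4, 0.03, -0.65, 0, 0, 0, 0.1, 2.4, 0.03, -0.65, 0, 0, 0, 0.1, 2.4, 0, 0, 0, 0, 0, 0])

```text
clock: 38.7
tool_pos: [0.5366, -0.1589, 0.1456]
orientation: [180.0, 0.0, -85.7]
force: [0.4, -0.8, -0.1]
opening: 0.0241
gripper_force: 0.0
```

```bash
python3 - <<'E'
from h import *
o=ctrl.get_obs(); q=o['tool_pos'][:2]-[.5433,-.2232]; print(np.linalg.norm(q),np.degrees(np.arctan2(q[1],q[0])),o['orientation'],o['force'],o['moment'])
E
```

```text
0.06461491885077089 95.96005768435283 [ 1.79985966e+02  1.47481147e-03 -8.57102074e+01] [ 0.40130804 -0.78403797 -0.09482393] [ 0.09974541 -0.0659959   0.00867411]
```

Request:
move_arm(moves=[2.4, 0.03, -0.65, 0, 0, 0, 0.1, 2.4, 0.03, -0.65, 0, 0, 0, 0.1, 2.4, 0.03, -0.65, 0, 0, 0, 0.1, 2.4, 0.03, -0.65, 0, 0, 0, 0.1, 2.4, 0.03, -0.65, 0, 0, 0, 0.1, 2.4, 0.03, -0.65, 0, 0, 0, 0.1, 2.4, 0.03, -0.65, 0, 0, 0, 0.1, 2.4, 0, 0, 0, 0, 0, 0])

```text
clock: 39.5
tool_pos: [0.5796, -0.1711, 0.1455]
orientation: [-180.0, 0.0, -125.7]
force: [0.3, 0.3, 1.1]
opening: 0.0243
gripper_force: 0.0
```

Request:
move_arm(moves=[2.4, 0, -0.3, 0, 0, 0, 0.03, 2.4, 0, -0.2, 0, 0, 0, 0.02, 2.4, 0, 0, 0, 0, 0, 0, 2.4, 0, 0, 0, 0, 0, 0])

```text
clock: 39.9
tool_pos: [0.5829, -0.1737, 0.1455]
orientation: [180.0, 0.0, -128.6]
force: [-2.9, 4.8, 1.1]
opening: 0.0241
gripper_force: 2.3
```

Request:
move_arm(moves=[2.4, 0, -0.2, 0, 0, 0, 0, 2.4, 0, 0, 0, 0, 0, 0, 2.4, 0, 0, 0, 0, 0, 0])

```text
clock: 40.2
tool_pos: [0.5832, -0.1739, 0.1453]
orientation: [179.8, -0.0, -128.6]
force: [-7.8, 9.9, 5.9]
opening: 0.0242
gripper_force: 5.9
```

Firm stop, so the valve is fully open. I'll back off within the slack, open and rise.

Request:
move_arm(moves=[2.4, 0, 0.45, 0, 0, 0, 0, 4, 0, 0, 0, 0, 0, 0, 4, 0, 0, 0, 0, 0, 0, 4, 0, 0, -2, 0, 0, 0, 4, 0, 0, -4, 0, 0, 0, 4, 0, 0, -4, 0, 0, 0, 4, 0, 0, -4, 0, 0, 0, 4, 0, 0, -4, 0, 0, 0])

```text
clock: 41.0
tool_pos: [0.5814, -0.1729, 0.3275]
orientation: [-179.9, 0.0, -128.6]
force: [0.1, 0.3, -0.3]
opening: 0.0397
gripper_force: 0.0
```

```bash
python3 - <<'E'
from h import *
o=ctrl.get_obs(); print(o['joint_pos'].round(1),o['tool_pos'])
m=vision.camera_model('top'); z=np.load('pics/last_top.npz'); p=z['p']; hsv=cv2.cvtColor(p,cv2.COLOR_RGB2HSV); v,u=np.mgrid[:480,:640]
g=(u>295)&(u<355)&(v>225)&(v<280)&(hsv[:,:,0]>40)&(hsv[:,:,0]<90)&(hsv[:,:,1]>100); ys,xs=np.where(g); G=onz(m,[[xs.mean(),ys.mean()]],.075)[0]; print(len(xs),G)
goto(G[0]-.06,G[1],.33,0)
E
```

```text
[  1.9  11.6   0.3   0.  -78.7 -40.5] [ 0.58141722 -0.17294522  0.3274933 ]
89 [0.49258119 0.00550611 0.075     ]
n 18 dp [-0.1488  0.1785  0.0025] yaw -128.6
[-0.258, 1.265, -0.015, -0.0, -0.0, -0.125]
[-0.414, 1.223, -0.015, -0.0, -0.0, -0.125]
[-0.563, 1.162, -0.015, -0.0, -0.0, -0.125]
[-0.703, 1.083, -0.015, -0.0, -0.0, -0.125]
[-0.832, 0.987, -0.015, -0.0, -0.0, -0.125]
[-0.948, 0.876, -0.015, -0.0, -0.0, -0.125]
[-1.05, 0.751, -0.015, -0.0, -0.0, -0.125]
[-1.135, 0.615, -0.015, -0.0, -0.0, -0.125]
[-1.203, 0.469, -0.014, -0.0, -0.0, -0.125]
[-1.252, 0.315, -0.014, -0.0, -0.0, -0.125]
[-1.281, 0.157, -0.014, -0.0, -0.0, -0.125]
[-1.291, -0.003, -0.014, -0.0, -0.0, -0.125]
[-1.281, -0.164, -0.014, -0.0, -0.0, -0.125]
[-1.25, -0.322, -0.014, -0.0, -0.0, -0.125]
[-1.2, -0.475, -0.014, -0.0, -0.0, -0.125]
[-1.132, -0.621, -0.014, -0.0, -0.0, -0.125]
[-1.046, -0.757, -0.014, -0.0, -0.0, -0.125]
[-0.944, -0.881, -0.014, -0.0, -0.0, -0.125]
```

```bash
python3 - <<'E'
from h import *
goto(.530,.0524,.33,-128.6)
E
```

```text
n 6 dp [-0.0514  0.2253  0.0025] yaw -128.6
[-2.399, 3.014, -0.044, -0.0, 0.0, -0.0]
[-2.4, 3.014, -0.044, -0.0, 0.0, -0.0]
[-2.4, 3.013, -0.044, -0.0, 0.0, -0.0]
[-2.4, 3.013, -0.043, -0.0, 0.0, -0.0]
[-2.4, 3.013, -0.043, -0.0, 0.0, -0.0]
[-2.4, 3.013, -0.042, -0.0, 0.0, -0.0]
```

Request:
move_arm(moves=[0, -2.4, 3, 0, 0, 0, 0, 0, -2.4, 3, 0, 0, 0, 0, 0, -2.4, 3, 0, 0, 0, 0, 0, -2.4, 3, 0, 0, 0, 0, 0, -2.4, 3, 0, 0, 0, 0, 0, -2.4, 3, 0, 0, 0, 0, 0, 0, 0, 0, 0, 0, 0, 0, 0, 0, 0, 0, 0, 0])

```text
clock: 41.8
tool_pos: [0.5308, 0.053, 0.3259]
orientation: [-180.0, 0.0, -128.5]
force: [0.4, 0.0, -0.4]
opening: 0.0003
gripper_force: 0.0
```

```bash
python3 - <<'E'
from h import *
p,d,m=snap('wrist','w8'); C=cloud(m,d); hsv=cv2.cvtColor(p,cv2.COLOR_RGB2HSV)
g=(hsv[:,:,0]>40)&(hsv[:,:,0]<90)&(hsv[:,:,1]>120)
N,L,S,c=cv2.connectedComponentsWithStats(g.astype(np.uint8)); i=1+S[1:,4].argmax(); print(S[i],c[i])
zt=np.nanmedian(C[L==i][:,2]); G=onz(m,[c[i]],zt)[0]; print('z',zt,G)
goto(G[0],G[1],zt+.03,-128.6)
p,d,m=snap('top','top3'); C=cloud(m,d); hsv=cv2.cvtColor(p,cv2.COLOR_RGB2HSV)
v,u=np.mgrid[:480,:640]
red=(u>350)&(u<430)&(v>190)&(v<260)&((hsv[:,:,0]<6)|(hsv[:,:,0]>174))&(hsv[:,:,1]>180)&(hsv[:,:,2]>60)
ys,xs=np.where(red); 
if len(xs): Q=onz(m,np.c_[xs,ys],.15); b=cv2.minAreaRect(Q[:,:2].astype(np.float32)); print(len(xs),cv2.boxPoints(b).round(3).tolist(),b[2])
cv2.imwrite('pics/top3c.png',cv2.resize(p[130:330,280:560],None,fx=2.8,fy=2.8,interpolation=cv2.INTER_CUBIC)[:,:,::-1])
E
```

```text
[306 132  29  30 665] [319.6        146.28270677]
z 0.0768704944118756 [0.49447786 0.00529402 0.07687049]
n 6 dp [-0.0364 -0.047  -0.2189] yaw -128.6
[0.991, -0.011, 3.648, -0.0, 0.0, 0.0]
[0.991, -0.012, 3.648, -0.0, 0.0, 0.0]
[0.991, -0.012, 3.648, -0.0, 0.0, 0.0]
[0.991, -0.013, 3.648, -0.0, 0.0, 0.0]
[0.991, -0.013, 3.648, -0.0, 0.0, 0.0]
[0.991, -0.014, 3.648, -0.0, 0.0, 0.0]
161 [[0.5400000214576721, -0.20900000631809235], [0.5529999732971191, -0.21799999475479126], [0.5989999771118164, -0.1550000011920929], [0.5860000252723694, -0.1459999978542328]] 54.24760437011719
```

View pics/top3c.png

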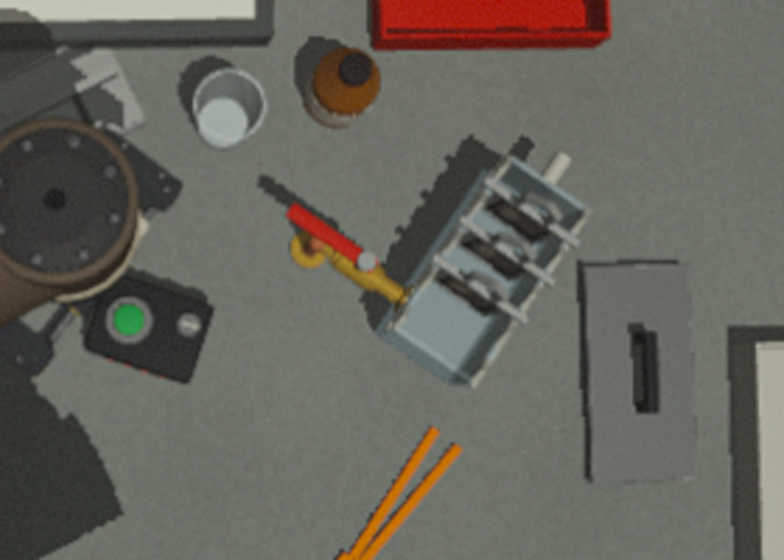

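Crop: three films hanging in the tank, the lever along the pipe (54.3° against 54.5° expected, fully open), cover flat, timer button at (128,320). Pressing next.

Request:
move_arm(moves=[0, 1, 0, 3.6, 0, 0, 0, 0, 1, 0, 3.6, 0, 0, 0, 0, 1, 0, 3.6, 0, 0, 0, 0, 1, 0, 3.6, 0, 0, 0, 0, 1, 0, 3.6, 0, 0, 0, 0, 0.95, -0.05, 3.6, 0, 0, 0, 0, 0, 0, 0, 0, 0, 0, 0, 0, 0, 0, 0, 0, 0])

```text
clock: 42.7
tool_pos: [0.4946, 0.0047, 0.1101]
orientation: [-180.0, -0.1, -128.7]
force: [1.1, -1.0, 1.5]
opening: 0.0003
gripper_force: 0.0
```

Request:
move_arm(moves=[0, 0, 0, 0.8, 0, 0, 0, 0, 0, 0, 0.6, 0, 0, 0, 0, 0, 0, 0.4, 0, 0, 0, 0, 0, 0, 0, 0, 0, 0])

```text
clock: 43.1
tool_pos: [0.4938, 0.0057, 0.0914]
orientation: [180.0, -0.0, -128.6]
force: [-1.0, -0.4, 0.3]
opening: 0.0004
gripper_force: 0.0
```

Request:
move_arm(moves=[0, 0, 0, 0.4, 0, 0, 0, 0, 0, 0, 0.3, 0, 0, 0, 0, 0, 0, 0.3, 0, 0, 0, 0, 0, 0, 0.2, 0, 0, 0, 0, 0, 0, 0, 0, 0, 0])

```text
clock: 43.6
tool_pos: [0.4941, 0.0057, 0.0796]
orientation: [-180.0, 0.0, -128.6]
force: [-1.5, 1.1, 4.5]
opening: 0.0004
gripper_force: 2.3
```

Request:
move_arm(moves=[0, 0, 0, 0.2, 0, 0, 0, 0, 0, 0, 0.2, 0, 0, 0, 0, 0, 0, 0.1, 0, 0, 0, 0, 0, 0, 0, 0, 0, 0])

```text
clock: 44.0
tool_pos: [0.4944, 0.0058, 0.0785]
orientation: [-179.9, 0.1, -128.5]
force: [-17.3, 5.4, 48.0]
opening: 0.0003
gripper_force: 23.7
```

Bottomed out. Withdraw and check.

Request:
move_arm(moves=[0, 0, 0, -0.5, 0, 0, 0, 0, 0, 0, -2, 0, 0, 0, 0, 0, 0, -4, 0, 0, 0, 0, 0, 0, -4, 0, 0, 0, 0, 0, 0, -4, 0, 0, 0, 0, 0, 0, -4, 0, 0, 0, 0, 0, 0, 0, 0, 0, 0])

```text
clock: 44.7
tool_pos: [0.4965, 0.0059, 0.2652]
orientation: [-179.7, 0.4, -128.6]
force: [0.3, 0.0, -0.4]
opening: 0.0007
gripper_force: 0.0
```

```bash
python3 - <<'E'
from h import *
p,d,m=snap('side','s2'); print(ctrl.get_obs()['tool_pos'],ctrl.get_obs()['force'])
E
```

```text
[0.49508395 0.00589874 0.26215189] [ 0.15056109 -0.38147732 -1.49922174]
```

View pics/s2.png

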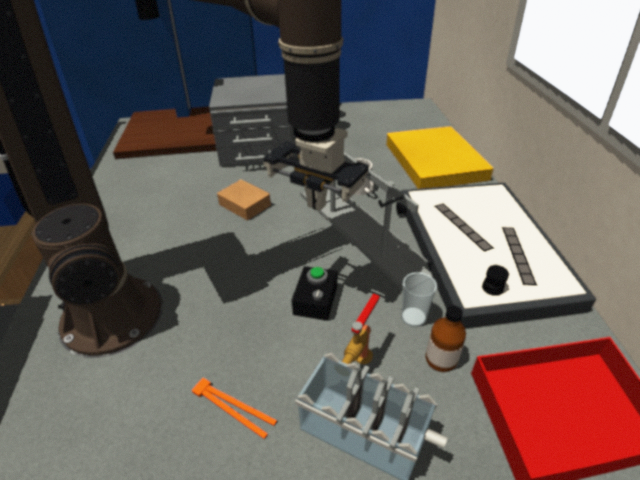

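Three hangers sit in the washer at (355–405, 400), the lever is open at (370,310), the timer is upright at (315,290), and the other things are in place.

```bash
python3 -c "
from plant import ctrl
print(ctrl.close_job())"
```

```text
the job is handed in; nothing more can be done
None
```

The job is handed in: the cover is flat on the bench, all three film hangers present are seated in the washer, the valve is fully open, and the start button was pressed to its stop, in that order (about 45 s of robot time).

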